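# Take the opal shades off the display lights for washing

### The arm

A 7-joint arm with a two-finger parallel gripper is mounted at the origin on the work surface. World frame = base frame: x ahead of the robot, y to its left, z up, the work surface at z = 0. Lengths are in m, angles in rad, forces in N, time in s.
With the tool pointing down it reaches from about 0.425 to 1.025 m from the base axis. Payload 9.4 kg.
Tool frame: the origin (TCP) lies at the very end of the fingers, on their centre line; the grasp point (between the pads) lies 19 mm behind it (arm.grip_depth is the distance from the TCP to the grasp point, in m); x points along the fingers, z is the direction in which the jaws open and shut, and the axes are right-handed (so a half turn about x gives the same grasp; the last joint's range is limited). The gripper opens to 93 mm and grips with 3 to 60 N. Pads are 15 mm wide; open, the fingers measure 128 mm over their backs; the gripper's body (75 mm by 188 mm) begins 65 mm behind the grasp point.
Start: joints at [1.084, 0.599, -0.003, 1.599, 0.002, 0.943, -0.08], TCP at [0.289, -0.665, 0.182] pointing down, gripper open.
Joint ranges: [-2.57, 2.57], [-0.35, 1.97], [-1.29, 1.29], [0.11, 2.56], [-1.05, 4.19], [0.11, 1.86], [-2.63, 2.63]. Speed limits (rad/s): [2.22, 2.22, 3.01, 3.01, 3.14, 3.14, 3.14].

### API

Orientations are given as a unit quaternion [w, x, y, z].
In Python, from bench import arm gives the robot as it stands.
- The arm moves only by the tool jog_arm, never from a script. Its argument "steps" is text: rows parted by semicolons, each of 6 numbers parted by spaces: the shift along the tool's x, y, z in mm, then the turn, a rotation vector about the tool's x, y, z in rad. A call has 1 to 10 rows; each row is the pose to reach, as a shift and turn from the pose measured when the call began, along the tool's axes at that moment; what a row does not reach only later rows make up. A row lasts 1/8 s, in which the tool goes at most 62.5 mm and 10.7 degrees, less where a joint would pass 70% of its speed; a pose out of reach is approached as far as the arm can. A call with a gripper value outside its range is refused whole. "fingers" is the gripper command: -1 is shut, 1 is fully open, values between are in proportion, set as the call begins (left out, the last holds). The fingers move at their own pace and stop on an object; the grip force is fixed at half the most. Time passes only in rows, so rows that repeat a pose let the fingers close. It gives the time, the measured TCP pose, the force and the opening at its end, in the units of the state.
- arm.read_state(): the state, without advancing time (a new reading comes with each control period).
- arm.capture(name): name is "scene" or "top" or "wrist"; returns the picture (400x640x3 uint8, blue, green, red); there is no depth.
- arm.get_calibration(name): a dict with "fx", "fy", "cx", "cy" (pixels), "R" (3x3) and "t" (3): a world point X has camera coordinates R X + t; the wrist camera has in their place "mount" (4x4, takes a point from camera to tool coordinates, whose origin is the TCP and whose axes are the tool frame's). Camera axes: x right, y down, z forward; pixel columns grow to the right and rows downward; lengths in m; the calibration is good to about 2 mm. The wrist camera is an equidistant fisheye: a pixel r from the principal point sees the ray r / f radians off the axis. A picture is of the moment at which its call begins: read the wrist's pose just before it. get_calibration takes no time and is no camera call.
- arm.job_done(): hands the job in, once; it reports no verdict.
The state is a dict: "time_s": time; "joints": joint angles; "joint_velocities": joint speeds; "effort": joint torques, N m; "tcp_pos": TCP position; "ee_rot": TCP orientation; "force": force on the tool from outside, world axes, zero at the start; "wrist_torque": the same for the moment, N m; "finger_gap": opening from 0.0 (shut) to 1.0 (fully open).
Only numpy, scipy, OpenCV 4.12 (cv2) and the standard library are available. Lean on these libraries where they do the work, as an engineer would, in place of code of your own. Each camera call takes 0.05 s, during which the arm holds its last target. There are 200 camera calls.

### The job

First roll the dimmer's thumbwheel three clicks down from full, its top edge moving towards the thin end of the wedge of white bars. Then take every opal cube shade off the lamp stems by twisting it back and forth while pulling gently, so that the lamp rail is not lifted off its pins, and put the shades into the aluminium box. When all of them are in, shut the box's lid, and leave everything else on the shelf where it is.

Things in the scene. Friction and masses are not known exactly. Their poses are not given: they have to be found in the camera images.
- cap1: one of up to four identical cube shades of white opal plastic, 32 x 32 mm and 34 mm tall, about 40 g; a blind bore of 14 mm diameter, 18 mm deep, opens in the middle of its underside. Origin: centre of the underside, z up out of the closed top, x and y across the flat sides. At the start it is pushed fully home on one of the four stems of the lamp rail, at any stem and any yaw. An absent one reads None
- cap2: one of up to four identical cube shades of white opal plastic, 32 x 32 mm and 34 mm tall, about 40 g; a blind bore of 14 mm diameter, 18 mm deep, opens in the middle of its underside. Origin: centre of the underside, z up out of the closed top, x and y across the flat sides. At the start it is pushed fully home on one of the four stems of the lamp rail, at any stem and any yaw. An absent one reads None
- cap3: one of up to four identical cube shades of white opal plastic, 32 x 32 mm and 34 mm tall, about 40 g; a blind bore of 14 mm diameter, 18 mm deep, opens in the middle of its underside. Origin: centre of the underside, z up out of the closed top, x and y across the flat sides. At the start it is pushed fully home on one of the four stems of the lamp rail, at any stem and any yaw. An absent one reads None
- cap4: one of up to four identical cube shades of white opal plastic, 32 x 32 mm and 34 mm tall, about 40 g; a blind bore of 14 mm diameter, 18 mm deep, opens in the middle of its underside. Origin: centre of the underside, z up out of the closed top, x and y across the flat sides. At the start it is pushed fully home on one of the four stems of the lamp rail, at any stem and any yaw. An absent one reads None
- lamp_foot: the fixed steel foot bar, 44 x 300 x 10 mm, under the lamp rail; y along its length, z up, origin at the centre of its underside. On it, held by its own weight (0.62 kg) on two locating pins, rests the aluminium lamp rail (36 x 300 x 18 mm) with four upright stems 70 mm apart along y, each a 16 mm column with a 26 mm collar and a brass spindle on top
- seat1 (a point): stem 1 of the lamp rail (counted from its -y end): centre of the top of its collar, where a shade's underside rests, 76 mm above the foot's underside. Above it stands a split brass spindle, 10 mm thick and 15 mm tall, whose sprung leaves, 11 mm above the collar, grip the bore of a shade: a shade is free once it is raised about 12 mm
- seat2 (a point): stem 2 of the lamp rail (counted from its -y end): centre of the top of its collar, where a shade's underside rests, 76 mm above the foot's underside. Above it stands a split brass spindle, 10 mm thick and 15 mm tall, whose sprung leaves, 11 mm above the collar, grip the bore of a shade: a shade is free once it is raised about 12 mm
- seat3 (a point): stem 3 of the lamp rail (counted from its -y end): centre of the top of its collar, where a shade's underside rests, 76 mm above the foot's underside. Above it stands a split brass spindle, 10 mm thick and 15 mm tall, whose sprung leaves, 11 mm above the collar, grip the bore of a shade: a shade is free once it is raised about 12 mm
- seat4 (a point): stem 4 of the lamp rail (counted from its -y end): centre of the top of its collar, where a shade's underside rests, 76 mm above the foot's underside. Above it stands a split brass spindle, 10 mm thick and 15 mm tall, whose sprung leaves, 11 mm above the collar, grip the bore of a shade: a shade is free once it is raised about 12 mm
- rail (a joint): how far the lamp rail has risen off its pins, in m: 0 resting. A shade holds with about 10 to 14 N against a straight pull, more than the rail's 6 N of weight, so a straight pull lifts the rail. While it is being turned (0.1 to 0.25 N m, so grip firmly, 25 N or more) it slides up with little force: turn 0.4 to 0.5 rad either way, raising 2 mm or less per stroke
- dimmer: the fixed black battery-powered radio dimmer housing, 92 (x) x 50 (y) x 30 mm; origin at the centre of its underside, z up. A dark fluted thumbwheel, 48 mm in diameter and 14 mm wide, with its axle along y 24 mm above the underside, stands 18 mm out of the middle of its top. Beside the wheel a row of white bars forms a wedge: long bars at the +x end (bright), short at the -x end (dim, the thin end). It may stand at either side of the dish
- wheel_top (a point): the topmost point of the thumbwheel's rim, 48 mm above the underside of the housing; fixed to the housing
- wheel (a joint): turn of the thumbwheel in rad: 0 at the start (full, an end stop, its white index line on top), growing as its top edge is rolled towards the housing's -x end (dimmer). It has 20 clicks a turn: one click is 0.314 rad, or 7.5 mm of rim, so three clicks are 0.942 rad; it snaps into the nearest click when let go. It takes about 1.5 N along the rim; a fingertip pressed on top with 3 to 6 N and drawn along rolls it without slipping. It stops at seven clicks
- box: the loose aluminium box, 120 (x) x 170 (y) x 60 mm, walls and floor 3 mm, 1.06 kg with its lid; origin at the centre of its underside, z up. Its lid is hinged along the +x rim and stands open at the start. It may stand at either side of the dish
- lid_hinge (a point): middle of the lid's hinge line, at the +x rim of the box, 60.5 mm above its underside
- lid (a joint): lid angle in rad: 0 shut flat on the rim, 2.1 fully open and leaning back beyond the hinge (start). The lid is 120 mm from hinge to edge, 170 mm wide, 5 mm thick, with a 50 mm wide, 10 mm lip in the middle of its free edge; pushed forward past upright (1.5 rad) it falls shut slowly by itself in about two seconds
- marble_rack: bystander: wooden rack, 56 x 230 x 40 mm, with glass marbles in its slots; origin at the centre of its underside
- jacks_dish: bystander: round steel dish, 90 mm across and 24 mm high, with steel jacks; origin at the centre of its underside
- canister: bystander: white plastic screw-top canister, 72 mm in diameter, 100 mm tall; origin at the centre of its underside
- cup: bystander: white ceramic cup, 76 mm across the rim, 85 mm tall; origin at the centre of its underside
- skittle: bystander: turned wooden skittle, 38 mm in diameter, 70 mm tall; origin at the centre of its underside
- ball: bystander: pink silicone ball, 60 mm in diameter, seated in a wooden ring 48 mm across and 10 mm high; origin at the centre of the ring's underside

How it is judged:
On the way, in this order (a step that is already met when the one before it is completed fails the run):
1. the dimmer stands three clicks down while every shade is still on its stem (value of joint wheel between 0.82 and 1.06 rad and height (world z) of each of cap1, cap2, cap3, cap4 above 0.08 m), for 0.3 s.
2. every shade lies in the aluminium box, released (x of cap1 in the frame of box between -0.058 and 0.058 m and y of cap1 in the frame of box between -0.083 and 0.083 m and z of cap1 in the frame of box between 0 and 0.045 m and x of cap2 in the frame of box between -0.058 and 0.058 m and y of cap2 in the frame of box between -0.083 and 0.083 m and z of cap2 in the frame of box between 0 and 0.045 m and x of cap3 in the frame of box between -0.058 and 0.058 m and y of cap3 in the frame of box between -0.083 and 0.083 m and z of cap3 in the frame of box between 0 and 0.045 m and x of cap4 in the frame of box between -0.058 and 0.058 m and y of cap4 in the frame of box between -0.083 and 0.083 m and z of cap4 in the frame of box between 0 and 0.045 m and contact force between the fingers and cap1 below 0.1 N and contact force between the fingers and cap2 below 0.1 N and contact force between the fingers and cap3 below 0.1 N and contact force between the fingers and cap4 below 0.1 N), for 0.2 s.
3. the lid of the box is shut (value of joint lid below 0.06 rad), for 0.3 s.
At the end, for the whole second after the job is handed in: The dimmer wheel stands at the third click (0.942 rad within 0.12), every shade that is there lies inside the aluminium box at rest, the lid is shut (below 0.06 rad), and the lamp rail rests on its pins (within 2 mm) (x of cap1 in the frame of box between -0.058 and 0.058 m and y of cap1 in the frame of box between -0.083 and 0.083 m and z of cap1 in the frame of box between 0 and 0.045 m and x of cap2 in the frame of box between -0.058 and 0.058 m and y of cap2 in the frame of box between -0.083 and 0.083 m and z of cap2 in the frame of box between 0 and 0.045 m and x of cap3 in the frame of box between -0.058 and 0.058 m and y of cap3 in the frame of box between -0.083 and 0.083 m and z of cap3 in the frame of box between 0 and 0.045 m and x of cap4 in the frame of box between -0.058 and 0.058 m and y of cap4 in the frame of box between -0.083 and 0.083 m and z of cap4 in the frame of box between 0 and 0.045 m and value of joint wheel between 0.82 and 1.06 rad and linear speed of each of cap1, cap2, cap3, cap4 below 0.03 m/s and value of joint lid below 0.06 rad and value of joint rail below 0.002 m); the robot touches nothing.
It fails at once if the lamp rail is lifted more than 5 mm off its pins (value of joint rail above 0.005 m).
It fails at once if one of the other things on the shelf is moved more than 30 mm (distance of any of marble_rack, jacks_dish, canister, cup, skittle, ball from where it was at the start of the episode above 0.03 m).
Of cap1, cap2, cap3, cap4 only 2 to 4 are there at a start; the rules pass over those that are not, and their reading is None.
At some moment in a run one of box may be knocked a few centimetres aside while the robot is not near it.
Once in a run the grip may slacken for a moment while it holds something.
It also fails if it takes over 210 s, if anything falls off the work surface, if the arm or the gripper's body presses on something with over 40 N, if the wrist force passes 120 N, or if a joint passes its speed limit or range.

## Working session

There is one attempt and no reset: what is moved stays moved. The work goes in short steps, Python scripts to look and compute and a tool call to move; the robot and the scene stay as the last step left them, time stands still between calls to the robot, and variables do not carry over. Pictures are saved under pics/ and viewed, about 12 in all and at most 16, crops included, and the job is handed in when it is done.

Besides the shell and the picture viewer there is one more tool, called after "Emit:" as name(argument=value, ...) on one line, values as JSON. jog_arm: Moves the arm, as the interface text tells. Its arguments: {"type":"object","properties":{"steps":{"type":"string"},"fingers":{"type":"number"}},"required":["steps"]}

```bash
mkdir -p pics; cat > h.py <<'E'
from bench import arm
import numpy as np, cv2
from scipy.spatial.transform import Rotation as Ro
def st():
    return arm.read_state()
def RT(s=None):
    s=s or st(); q=s["ee_rot"]; return Ro.from_quat([q[1],q[2],q[3],q[0]]).as_matrix(), np.array(s["tcp_pos"])
def ray(name,u,v,pose=None):
    c=arm.get_calibration(name)
    if name!="wrist":
        d=np.array([(u-c["cx"])/c["fx"],(v-c["cy"])/c["fy"],1]); R=np.array(c["R"]);t=np.array(c["t"])
        return -R.T@t, R.T@d
    dx,dy=(u-c["cx"]),(v-c["cy"]); r=np.hypot(dx,dy); th=r/c["fx"]
    d=np.array([np.sin(th)*dx/max(r,1e-9),np.sin(th)*dy/max(r,1e-9),np.cos(th)])
    M=np.array(c["mount"]); R,p=pose or RT()
    return R@M[:3,3]+p, R@M[:3,:3]@d
def onz(name,u,v,z,pose=None):
    o,d=ray(name,u,v,pose); return o+d*(z-o[2])/d[2]
def proj(name,X,pose=None):
    c=arm.get_calibration(name)
    if name!="wrist":
        p=np.array(c["R"])@np.array(X)+np.array(c["t"]); return np.array([c["fx"]*p[0]/p[2]+c["cx"],c["fy"]*p[1]/p[2]+c["cy"]])
    M=np.array(c["mount"]); R,t=pose or RT()
    p=M[:3,:3].T@(R.T@(np.array(X)-t)-M[:3,3]); r=np.hypot(p[0],p[1]); th=np.arctan2(r,p[2])
    return np.array([c["cx"]+c["fx"]*th*p[0]/r,c["cy"]+c["fx"]*th*p[1]/r])
def totool(X):
    "world target TCP -> tool shift in mm"
    R,p=RT(); return np.round(R.T@(np.array(X)-p)*1000,1)
E
python3 - <<'E'
from h import *
for n in("scene","top","wrist"):
    cv2.imwrite(f"pics/{n}0.png",arm.capture(n))
    c=arm.get_calibration(n);print(n,{k:np.round(v,3).tolist() for k,v in c.items()})
s=st();print(s); print(RT()[0].round(3))
E
```

```text
scene {'fx': 374.526, 'fy': 374.526, 'cx': 321.655, 'cy': 202.162, 'R': [[-0.732, 0.682, 0.004], [0.442, 0.479, -0.759], [-0.519, -0.554, -0.651]], 't': [0.439, -0.193, 1.29]}
top {'fx': 452.151, 'fy': 452.151, 'cx': 315.595, 'cy': 195.299, 'R': [[-0.064, -0.998, -0.003], [-0.976, 0.063, -0.208], [0.207, -0.01, -0.978]], 't': [0.025, 0.59, 1.312]}
wrist {'fx': 309.707, 'fy': 309.707, 'cx': 317.211, 'cy': 201.225, 'mount': [[0.0, -0.262, 0.965, -0.201], [0.0, -0.965, -0.262, 0.071], [1.0, 0.0, 0.0, 0.0], [0.0, 0.0, 0.0, 1.0]]}
{'time_s': 0.15, 'joints': array([ 1.08431151,  0.59993949, -0.00253797,  1.59991718,  0.001812  ,
        0.9429009 , -0.07978491]), 'joint_velocities': array([ 0.00121859, -0.00242771,  0.00226534, -0.00326349, -0.00176312,
       -0.00032915,  0.00024859]), 'effort': array([ 3.24814071e-03, -7.65584421e+01,  1.49941564e+00, -2.52566117e+01,
       -5.22264128e-02,  1.48047355e-02,  5.41849454e-05]), 'tcp_pos': array([ 0.28867384, -0.66461978,  0.18087014]), 'ee_rot': array([ 0.59092091,  0.38797533,  0.59165306, -0.38760068]), 'force': array([-0.62153305, -1.32877342, -0.10969449]), 'wrist_torque': array([ 0.01306761, -0.02410578,  0.01363763]), 'finger_gap': 1.0006347715170896}
[[-0.001  0.917  0.398]
 [ 0.001  0.398 -0.917]
 [-1.    -0.    -0.001]]
```

View pics/scene0.png

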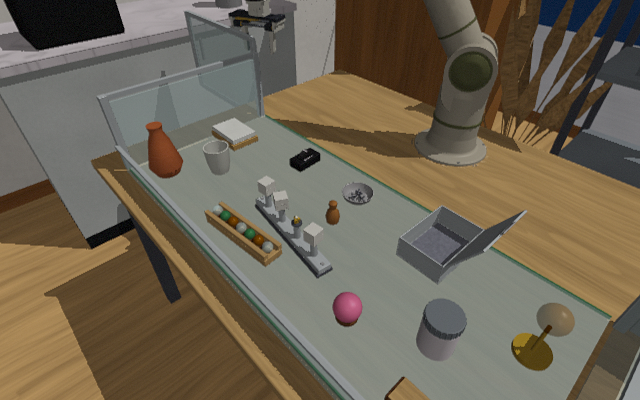

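View pics/top0.png

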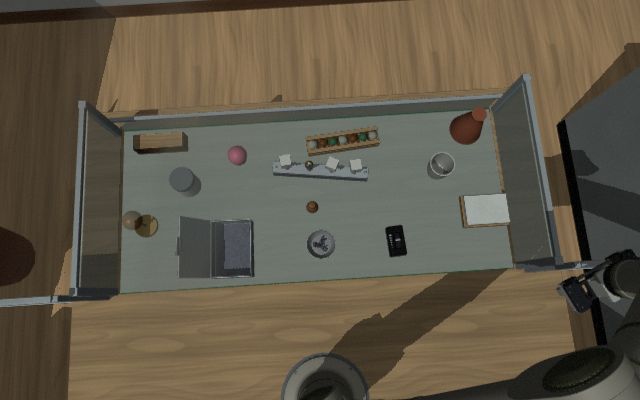

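Scene: the lamp rail carries three shades (top px 285,160; 332,163; 356,165), with stem at 309,165 bare. Dimmer is at 396,240, and the box at 232,248 with its lid open toward +y.

```bash
python3 - <<'E'
from h import *
im=cv2.imread("pics/top0.png")
a=cv2.resize(im[140:190,262:382],None,fx=6,fy=6,interpolation=3)
b=cv2.resize(im[215:265,376:416],None,fx=6,fy=6,interpolation=3)
c=cv2.resize(im[205:290,165:265],None,fx=4,fy=4,interpolation=3)
o=np.zeros((600,800,3),np.uint8)
o[:300,:720]=a; o[300:600,:240]=b; o[300:600,250:650]=c[:300]
cv2.imwrite("pics/crop.png",o)
for n,u,v,z in [("cap a",285,160,.11),("cap b",332,163,.11),("cap c",356,165,.11),("bare",309,165,.09),("dimm",396,240,.03),("boxR",253,220,.06),("boxRb",253,276,.06),("boxL",214,220,.06),("boxLb",212,276,.06),("dish",321,243,.02),("skittle",312,207,.05),("railend1",274,171,.03),("railend2",368,174,.03),("rack",342,141,.04)]:
    print(n,onz("top",u,v,z).round(3))
E
```

```text
cap a [0.693 0.071 0.11 ]
cap b [ 0.675 -0.068  0.11 ]
cap c [ 0.664 -0.138  0.11 ]
bare [0.679 0.001 0.09 ]
dimm [ 0.442 -0.249  0.03 ]
boxR [0.527 0.18  0.06 ]
boxRb [0.361 0.186 0.06 ]
boxL [0.534 0.297 0.06 ]
boxLb [0.368 0.306 0.06 ]
dish [ 0.449 -0.021  0.02 ]
skittle [ 0.557 -0.     0.05 ]
railend1 [0.683 0.112 0.03 ]
railend2 [ 0.654 -0.182  0.03 ]
rack [ 0.765 -0.108  0.04 ]
```

View pics/crop.png

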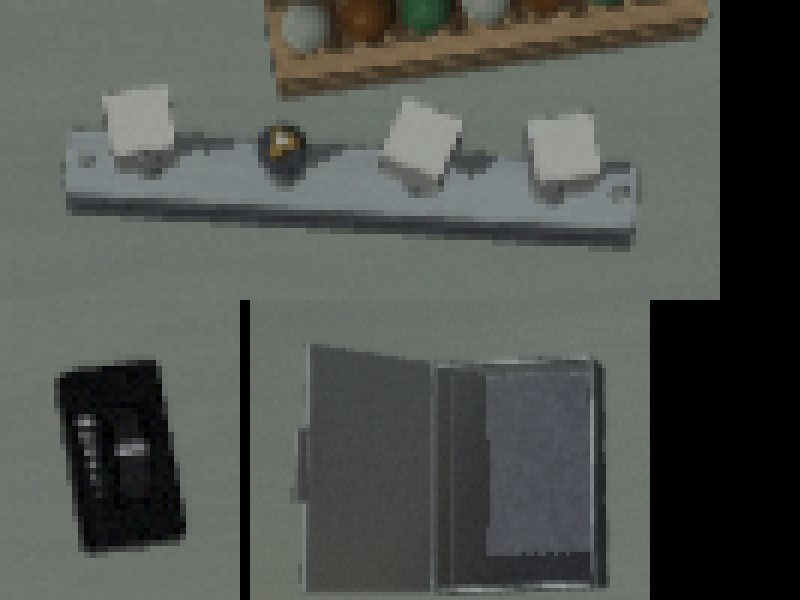

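```bash
cat >> h.py <<'E'
def plan(X,yaw,s=None):
    "row (mm, rad) for TCP at X, tool down, tool z at yaw (mod pi nearest)"
    s=s or st(); R,p=RT(s)
    cur=np.arctan2(R[1,2],R[0,2]); yaw=cur+(yaw-cur+np.pi/2)%np.pi-np.pi/2
    return row(X,yaw,s)
def row(X,yaw,s=None):
    s=s or st(); R,p=RT(s)
    c,q=np.cos(yaw),np.sin(yaw)
    T=np.array([[0,-q,c],[0,c,q],[-1,0,0]],float)
    return " ".join("%g"%v for v in np.r_[np.round(R.T@(np.array(X)-p)*1000,1),np.round(Ro.from_matrix(R.T@T).as_rotvec(),3)])
def info():
    s=st();R,p=RT(s);print("t",round(s["time_s"],2),"tcp",p.round(4),"yaw",round(np.degrees(np.arctan2(R[1,2],R[0,2])),1),"F",np.round(s["force"],2),"M",np.round(s["wrist_torque"],2),"gap",round(s["finger_gap"],3),"j",np.round(s["joints"],2))
E
python3 - <<'E'
from h import *
a=onz("top",394,226.3,.03);b=onz("top",398.5,256.2,.03)
yaw=np.arctan2(*(a-b)[1::-1]);print(a,b,np.linalg.norm(a-b),np.degrees(yaw))
m=(a+b)/2
print(row([m[0],m[1],.14],yaw))
for e in [((274,171),(368,174))]:
    p=onz("top",*e[0],.028);q=onz("top",*e[1],.028);print(p,q,np.linalg.norm(p-q))
E
```

```text
[ 0.48424388 -0.24709631  0.03      ] [ 0.39268485 -0.25155576  0.03      ] 0.09166756278129064 2.788426401850252
41.2 302.9 -321.2 -1.21 -0.001 -0.001
[0.68384682 0.11232104 0.028     ] [ 0.65485645 -0.18245465  0.028     ] 0.2961978139920113
```

Emit:
jog_arm(steps="41 303 -321 -1.21 0 0; 41 303 -321 -1.21 0 0; 41 303 -321 -1.21 0 0; 41 303 -321 -1.21 0 0; 41 303 -321 -1.21 0 0; 41 303 -321 -1.21 0 0; 41 303 -321 -1.21 0 0; 41 303 -321 -1.21 0 0; 41 303 -321 -1.21 0 0; 41 303 -321 -1.21 0 0", fingers=-1)

```text
time_s: 1.4
tcp_pos: [0.4381, -0.2511, 0.1402]
ee_rot: [0.707, -0.016, 0.707, 0.017]
force: [1.0, 0.7, -1.4]
finger_gap: 0.015
```

```bash
python3 - <<'E'
from h import *
info()
p=RT()
im=arm.capture("wrist");cv2.imwrite("pics/w1.png",im)
print(proj("wrist",p[1],p), onz("wrist",320,200,.03,p))
E
```

```text
t 1.4 tcp [ 0.4381 -0.2511  0.1402] yaw 2.7 F [ 1.04  0.68 -1.41] M [-0.11 -0.06  0.02] gap 0.015 j [ 0.67  0.42 -0.36  2.12  0.24  0.64  0.2 ]
[318.59870524 225.04681141] [ 0.44049035 -0.26246328  0.03      ]
```

View pics/w1.png

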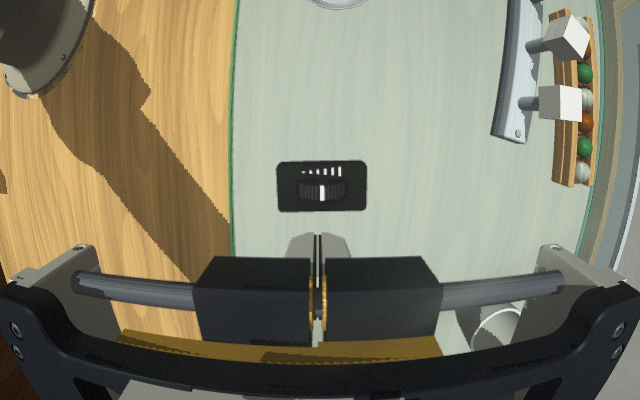

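The wedge is long at right (world +x), so thin end is −x. Index line on wheel at about (322,190).

```bash
python3 - <<'E'
from h import *
for u,v,z in [(322,191,.048),(278,162,.03),(366,162,.03),(366,211,.03),(278,211,.03)]: print(onz("wrist",u,v,z).round(4))
w=onz("wrist",322,191,.048)
print(row([w[0]+.011,w[1],.056],np.radians(2.7)))
E
```

```text
[ 0.4416 -0.2485  0.048 ]
[ 0.3958 -0.2244  0.03  ]
[ 0.4855 -0.2201  0.03  ]
[ 0.4898 -0.2722  0.03  ]
[ 0.3967 -0.2765  0.03  ]
84.2 1.8 14.7 -0.001 -0.001 -0.001
```

Emit:
jog_arm(steps="40 2 12 0 0 0; 84 2 12 0 0 0; 84 2 12 0 0 0; 84 2 12 0 0 0; 84 2 12 0 0 0; 84 2 12 0 0 0; 84 2 12 0 0 0")

```text
time_s: 2.33
tcp_pos: [0.4501, -0.2487, 0.0569]
ee_rot: [0.707, -0.016, 0.707, 0.016]
force: [0.1, 0.6, -0.8]
finger_gap: 0.007
```

```bash
python3 - <<'E'
from h import *
info()
E
```

```text
t 2.33 tcp [ 0.4501 -0.2487  0.0569] yaw 2.6 F [ 0.08  0.6  -0.81] M [-0.02 -0.08  0.09] gap 0.007 j [ 0.59  0.55 -0.28  2.17  0.34  0.46  0.09]
```

Emit:
jog_arm(steps="6 0 0 0 0 0; 6 0 0 0 0 0; 6 0 0 0 0 0")

```text
time_s: 2.7
tcp_pos: [0.4501, -0.2486, 0.0507]
ee_rot: [0.707, -0.016, 0.707, 0.016]
force: [-0.4, 0.5, -0.2]
finger_gap: 0.005
```

Emit:
jog_arm(steps="1 0 0 0 0 0; 1 0 0 0 0 0; 1 0 0 0 0 0")

```text
time_s: 3.08
tcp_pos: [0.4501, -0.2486, 0.0497]
ee_rot: [0.707, -0.016, 0.707, 0.016]
force: [0.2, -0.8, -0.4]
finger_gap: 0.005
```

Emit:
jog_arm(steps="1 0 0 0 0 0; 1 0 0 0 0 0")

```text
time_s: 3.32
tcp_pos: [0.45, -0.2486, 0.0486]
ee_rot: [0.707, -0.016, 0.707, 0.016]
force: [-0.1, -0.7, 0.4]
finger_gap: 0.007
```

Emit:
jog_arm(steps="1 0 0 0 0 0; 1 0 0 0 0 0")

```text
time_s: 3.58
tcp_pos: [0.45, -0.2486, 0.0476]
ee_rot: [0.707, -0.016, 0.707, 0.016]
force: [0.4, 0.2, 0.1]
finger_gap: 0.005
```

Emit:
jog_arm(steps="1 0 0 0 0 0; 1 0 0 0 0 0")

```text
time_s: 3.82
tcp_pos: [0.45, -0.2485, 0.0465]
ee_rot: [0.707, -0.016, 0.707, 0.016]
force: [-0.5, -0.1, 0.4]
finger_gap: 0.008
```

Emit:
jog_arm(steps="0.7 0 0 0 0 0; 0.7 0 0 0 0 0")

```text
time_s: 4.08
tcp_pos: [0.45, -0.2485, 0.0457]
ee_rot: [0.707, -0.016, 0.707, 0.016]
force: [-0.2, -0.7, -0.5]
finger_gap: 0.007
```

Emit:
jog_arm(steps="0.8 0 0 0 0 0; 0.8 0 0 0 0 0")

```text
time_s: 4.32
tcp_pos: [0.4499, -0.2485, 0.0449]
ee_rot: [0.707, -0.016, 0.707, 0.016]
force: [0.5, 0.1, 0.6]
finger_gap: 0.008
```

Emit:
jog_arm(steps="0.8 0 0 0 0 0; 0.8 0 0 0 0 0")

```text
time_s: 4.58
tcp_pos: [0.4498, -0.2485, 0.044]
ee_rot: [0.707, -0.016, 0.707, 0.016]
force: [-0.2, -0.4, -0.6]
finger_gap: 0.006
```

```bash
python3 - <<'E'
from h import *
info()
im=arm.capture("wrist");cv2.imwrite("pics/w2.png",cv2.resize(im[140:260,240:400],None,fx=4,fy=4,interpolation=3))
E
```

```text
t 4.58 tcp [ 0.4498 -0.2485  0.044 ] yaw 2.6 F [-0.2  -0.45 -0.56] M [-0.06 -0.08  0.04] gap 0.006 j [ 0.58  0.57 -0.27  2.18  0.35  0.43  0.08]
```

View pics/w2.png

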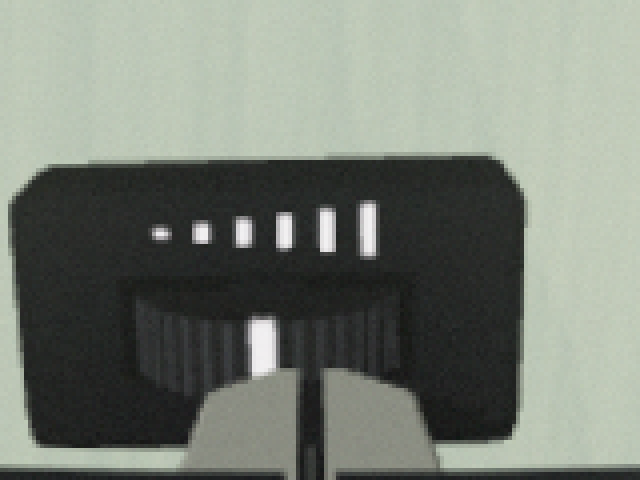

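Emit:
jog_arm(steps="0.8 0 0 0 0 0; 0.8 0 0 0 0 0")

```text
time_s: 4.88
tcp_pos: [0.4499, -0.2485, 0.0432]
ee_rot: [0.707, -0.016, 0.707, 0.016]
force: [-0.2, 0.4, 0.3]
finger_gap: 0.005
```

Emit:
jog_arm(steps="0.8 0 0 0 0 0; 0.8 0 0 0 0 0")

```text
time_s: 5.12
tcp_pos: [0.4498, -0.2485, 0.0423]
ee_rot: [0.707, -0.016, 0.707, 0.016]
force: [0.1, 0.1, 0.6]
finger_gap: 0.002
```

```bash
python3 - <<'E'
from h import *
info();p=RT()
for u,v,z in [(307.5,225,.048),(240+268/4,140+300/4,.046),(240+310/4,140+368/4,.042)]: print(onz("wrist",u,v,z).round(4))
print(proj("wrist",p[1]),proj("wrist",p[1]+[0,.0075,0]),proj("wrist",[.442,-.248,.048]),proj("wrist",[.442,-.241,.048]),proj("wrist",[.442,-.255,.048]))
E
```

```text
t 5.12 tcp [ 0.4498 -0.2485  0.0423] yaw 2.6 F [0.07 0.09 0.57] M [-0.05 -0.09  0.01] gap 0.002 j [ 0.58  0.58 -0.26  2.18  0.35  0.42  0.08]
[ 0.4422 -0.2468  0.048 ]
[ 0.4416 -0.2404  0.046 ]
[ 0.4493 -0.2538  0.042 ]
[318.59830289 225.04699362] [319.12279148 214.70777669] [307.06678925 226.66892705] [307.4501977  216.78427891] [306.69807493 236.33008662]
```

Emit:
jog_arm(steps="1 0 0 0 0 0; 1 0 0 0 0 0")

```text
time_s: 5.38
tcp_pos: [0.4498, -0.2484, 0.0412]
ee_rot: [0.707, -0.016, 0.707, 0.016]
force: [0.1, 0.1, -0.4]
finger_gap: 0.002
```

Emit:
jog_arm(steps="1 0 0 0 0 0; 1 0 0 0 0 0")

```text
time_s: 5.62
tcp_pos: [0.4497, -0.2484, 0.0402]
ee_rot: [0.707, -0.016, 0.707, 0.017]
force: [0.0, 0.4, 0.7]
finger_gap: 0.005
```

```bash
python3 - <<'E'
from h import *
info()
a=arm.capture("scene");b=arm.capture("top");w=arm.capture("wrist")
for n in("scene","top"): print(proj(n,[.442,-.248,.045]))
o=np.zeros((600,800,3),np.uint8)
def crop(im,n,s=8):
    u,v=proj(n,[.442,-.248,.045]).astype(int); return cv2.resize(im[v-25:v+12,u-25:u+25],None,fx=s,fy=s,interpolation=3)
o[:296,:400]=crop(a,"scene");o[:296,400:]=crop(b,"top")
o[300:600,:400]=cv2.resize(w[170:245,260:360],None,fx=4,fy=4,interpolation=3)
cv2.imwrite("pics/c2.png",o)
E
```

```text
t 5.62 tcp [ 0.4497 -0.2484  0.0402] yaw 2.6 F [0.03 0.43 0.65] M [-0.   -0.06 -0.01] gap 0.005 j [ 0.58  0.58 -0.26  2.18  0.36  0.42  0.08]
[304.55699897 154.00118261]
[396.52883208 239.46583892]
```

View pics/c2.png

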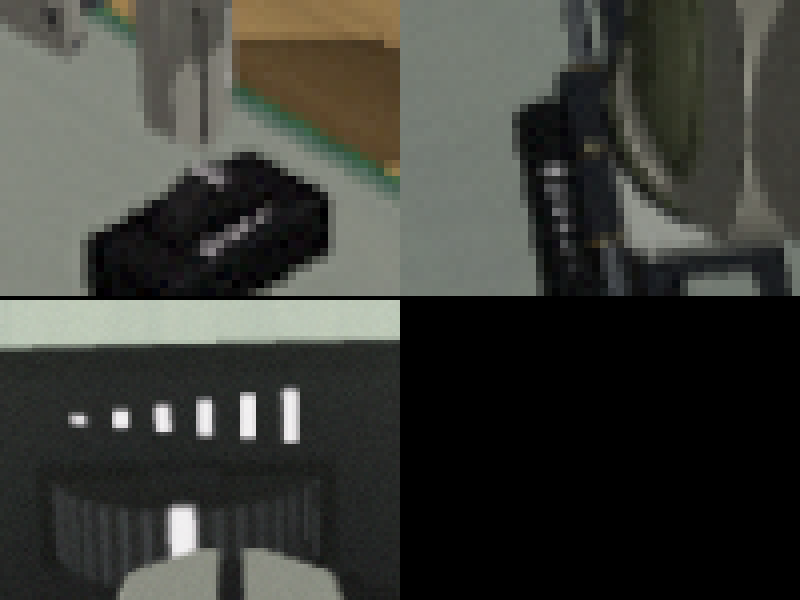

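Emit:
jog_arm(steps="2 0 0 0 0 0; 4 0 0 0 0 0; 4 0 0 0 0 0")

```text
time_s: 6.15
tcp_pos: [0.4496, -0.2484, 0.036]
ee_rot: [0.706, -0.016, 0.707, 0.017]
force: [-0.9, -0.0, 0.2]
finger_gap: 0.005
```

Emit:
jog_arm(steps="1.5 0 0 0 0 0; 1.5 0 0 0 0 0")

```text
time_s: 6.4
tcp_pos: [0.4495, -0.2483, 0.0344]
ee_rot: [0.706, -0.016, 0.707, 0.017]
force: [0.3, 0.1, 0.0]
finger_gap: 0.008
```

Emit:
jog_arm(steps="1.5 0 0 0 0 0; 1.5 0 0 0 0 0")

```text
time_s: 6.65
tcp_pos: [0.4495, -0.2483, 0.0328]
ee_rot: [0.706, -0.016, 0.707, 0.017]
force: [-0.2, 0.2, 0.1]
finger_gap: 0.002
```

Emit:
jog_arm(steps="1 0 0 0 0 0; 1 0 0 0 0 0")

```text
time_s: 6.9
tcp_pos: [0.4495, -0.2483, 0.0317]
ee_rot: [0.706, -0.016, 0.708, 0.017]
force: [0.1, -0.1, 0.3]
finger_gap: 0.004
```

Emit:
jog_arm(steps="1 0 0 0 0 0; 1 0 0 0 0 0")

```text
time_s: 7.15
tcp_pos: [0.4494, -0.2482, 0.0307]
ee_rot: [0.706, -0.016, 0.708, 0.017]
force: [0.0, 0.4, -0.1]
finger_gap: 0.004
```

Emit:
jog_arm(steps="1 0 0 0 0 0; 1 0 0 0 0 0")

```text
time_s: 7.4
tcp_pos: [0.4494, -0.2482, 0.0296]
ee_rot: [0.706, -0.016, 0.708, 0.017]
force: [-0.2, 0.4, -0.2]
finger_gap: 0.003
```

```bash
python3 - <<'E'
from h import *
info()
a=arm.capture("scene");w=arm.capture("wrist")
o=np.zeros((300,800,3),np.uint8)
u,v=304,154
o[:296,:400]=cv2.resize(a[v-25:v+12,u-25:u+25],None,fx=8,fy=8,interpolation=3)
o[:300,400:800]=cv2.resize(w[170:245,260:360],None,fx=4,fy=4,interpolation=3)
cv2.imwrite("pics/c3.png",o)
E
```

```text
t 7.4 tcp [ 0.4494 -0.2482  0.0296] yaw 2.7 F [-0.17  0.39 -0.22] M [-0.05 -0.04 -0.01] gap 0.003 j [ 0.57  0.6  -0.25  2.19  0.37  0.39  0.07]
```

View pics/c3.png

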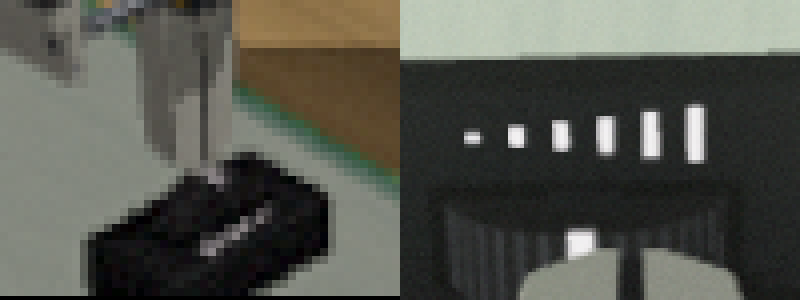

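```bash
python3 - <<'E'
from h import *
p=RT()
def tri(r):
    A=np.zeros((3,3));b=np.zeros(3)
    for o,d in r:
        d=d/np.linalg.norm(d);P=np.eye(3)-np.outer(d,d);A+=P;b+=P@o
    X=np.linalg.solve(A,b);return X,[np.linalg.norm((np.eye(3)-np.outer(d,d)/(d@d))@(X-o)) for o,d in r]
print(tri([ray("wrist",317.5,232,p),ray("scene",303.5,150,)]),p[1])
# wheel index near/visible front end
print(tri([ray("wrist",260+180/4,170+230/4,p),ray("scene",279+210/8,129+178/8)]))
E
```

```text
(array([ 0.44933875, -0.24124073,  0.06543561]), [np.float64(0.0016845738485330546), np.float64(0.0016845738485329715)]) [ 0.44944051 -0.24823498  0.02964129]
(array([ 0.44194489, -0.2417547 ,  0.05749953]), [np.float64(0.0017399295056552274), np.float64(0.0017399295056552944)])
```

Emit:
jog_arm(steps="2 0 0 0 0 0; 2 0 0 0 0 0")

```text
time_s: 7.75
tcp_pos: [0.4494, -0.2482, 0.0275]
ee_rot: [0.706, -0.016, 0.708, 0.017]
force: [-0.1, 0.0, -0.2]
finger_gap: 0.004
```

Emit:
jog_arm(steps="1.5 0 0 0 0 0; 1.5 0 0 0 0 0")

```text
time_s: 8.0
tcp_pos: [0.4493, -0.2481, 0.0259]
ee_rot: [0.706, -0.016, 0.708, 0.017]
force: [0.2, -0.2, -0.5]
finger_gap: 0.004
```

Emit:
jog_arm(steps="1.5 0 0 0 0 0; 1.5 0 0 0 0 0")

```text
time_s: 8.25
tcp_pos: [0.4492, -0.2481, 0.0243]
ee_rot: [0.706, -0.016, 0.708, 0.017]
force: [-0.3, -0.3, -0.1]
finger_gap: 0.004
```

Emit:
jog_arm(steps="1 0 0 0 0 0; 1 0 0 0 0 0")

```text
time_s: 8.5
tcp_pos: [0.4492, -0.2481, 0.0232]
ee_rot: [0.706, -0.016, 0.708, 0.017]
force: [-1.1, -0.2, 0.7]
finger_gap: 0.003
```

Emit:
jog_arm(steps="0.8 0 0 0 0 0; 0.8 0 0 0 0 0")

```text
time_s: 8.75
tcp_pos: [0.4491, -0.2481, 0.0223]
ee_rot: [0.706, -0.016, 0.708, 0.017]
force: [0.4, 0.9, -0.9]
finger_gap: 0.007
```

Emit:
jog_arm(steps="0.8 0 0 0 0 0; 0.8 0 0 0 0 0")

```text
time_s: 9.0
tcp_pos: [0.4491, -0.248, 0.0215]
ee_rot: [0.706, -0.016, 0.708, 0.017]
force: [-0.6, 0.1, -0.2]
finger_gap: 0.008
```

Emit:
jog_arm(steps="0.8 0 0 0 0 0; 0.8 0 0 0 0 0")

```text
time_s: 9.25
tcp_pos: [0.4492, -0.2481, 0.0209]
ee_rot: [0.706, -0.016, 0.708, 0.017]
force: [-1.1, 1.4, 4.0]
finger_gap: 0.003
```

```bash
python3 - <<'E'
from h import *
info()
a=arm.capture("scene");w=arm.capture("wrist")
o=np.zeros((300,800,3),np.uint8)
u,v=304,154
o[:296,:400]=cv2.resize(a[v-25:v+12,u-25:u+25],None,fx=8,fy=8,interpolation=3)
o[:300,400:800]=cv2.resize(w[170:245,260:360],None,fx=4,fy=4,interpolation=3)
cv2.imwrite("pics/c4.png",o)
E
```

```text
t 9.25 tcp [ 0.4492 -0.2481  0.0209] yaw 2.7 F [-1.13  1.41  3.96] M [ 0.02  0.09 -0.01] gap 0.003 j [ 0.56  0.61 -0.23  2.2   0.38  0.37  0.06]
```

Emit:
jog_arm(steps="0.3 0 -1.5 0 0 0; 0.3 0 -3 0 0 0; 0.3 0 -4.5 0 0 0; 0.3 0 -6 0 0 0; 0.3 0 -7.5 0 0 0; 0.3 0 -7.5 0 0 0")

```text
time_s: 10.1
tcp_pos: [0.442, -0.2486, 0.0211]
ee_rot: [0.706, -0.016, 0.707, 0.017]
force: [-0.8, 0.4, 7.7]
finger_gap: 0.006
```

```bash
python3 - <<'E'
from h import *
info()
a=arm.capture("scene");w=arm.capture("wrist")
o=cv2.imread("pics/c4.png");
u,v=304,154
p=np.zeros((300,800,3),np.uint8)
p[:296,:400]=cv2.resize(a[v-25:v+12,u-25:u+25],None,fx=8,fy=8,interpolation=3)
p[:300,400:800]=cv2.resize(w[170:245,260:360],None,fx=4,fy=4,interpolation=3)
cv2.imwrite("pics/c5.png",np.vstack([o,p]))
E
```

```text
t 10.1 tcp [ 0.442  -0.2486  0.0211] yaw 2.7 F [-0.82  0.45  7.74] M [ 0.03  0.02 -0.03] gap 0.006 j [ 0.56  0.61 -0.23  2.21  0.38  0.36  0.06]
```

View pics/c5.png

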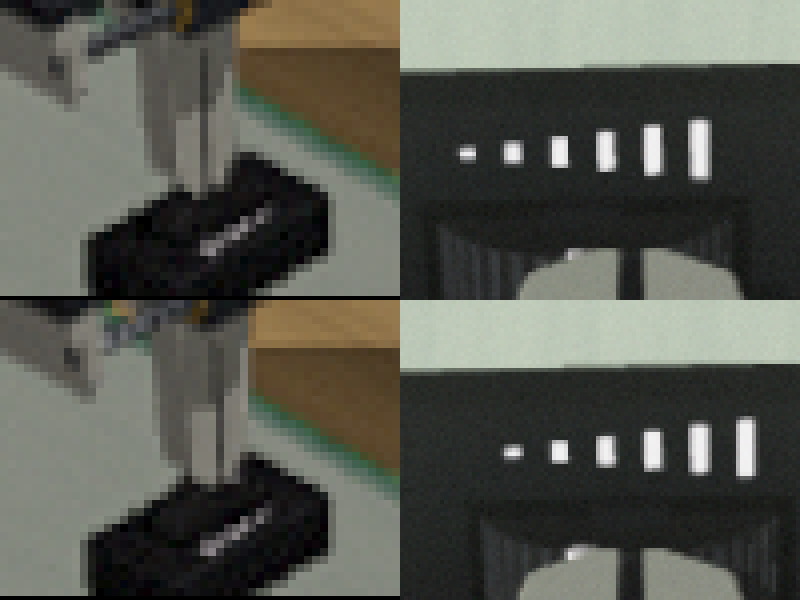

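Index line stays with the finger: the wheel is rolling without slip. Continue.

Emit:
jog_arm(steps="-0.4 0 -1.5 0 0 0; -0.4 0 -3.5 0 0 0; -0.4 0 -5.5 0 0 0; -0.4 0 -7.5 0 0 0; -0.4 0 -9.5 0 0 0; -0.4 0 -11.5 0 0 0; -0.4 0 -13.5 0 0 0; -0.4 0 -15.5 0 0 0; -0.4 0 -15.5 0 0 0; -0.4 0 -15.5 0 0 0")

```text
time_s: 11.45
tcp_pos: [0.4266, -0.2493, 0.0215]
ee_rot: [0.706, -0.016, 0.707, 0.017]
force: [0.0, 0.2, 0.1]
finger_gap: 0.008
```

Emit:
jog_arm(steps="-2 0 0 0 0 0; -30 0 0 0 0 0; -90 0 0 0 0 0; -110 0 0 0 0 0; -110 0 0 0 0 0")

```text
time_s: 12.08
tcp_pos: [0.4276, -0.25, 0.133]
ee_rot: [0.707, -0.017, 0.706, 0.016]
force: [0.4, -0.2, -0.6]
finger_gap: 0.011
```

```bash
python3 - <<'E'
from h import *
info()
w=arm.capture("wrist"); p=RT()
u,v=proj("wrist",[.442,-.248,.045]).astype(int);print(u,v)
cv2.imwrite("pics/w6.png",cv2.resize(w[v-40:v+40,u-60:u+60],None,fx=5,fy=5,interpolation=3))
E
```

```text
t 12.07 tcp [ 0.4276 -0.25    0.133 ] yaw 2.6 F [ 0.36 -0.19 -0.57] M [-0.03 -0.09 -0.02] gap 0.011 j [ 0.69  0.42 -0.37  2.15  0.26  0.61  0.18]
334 193
```

View pics/w6.png

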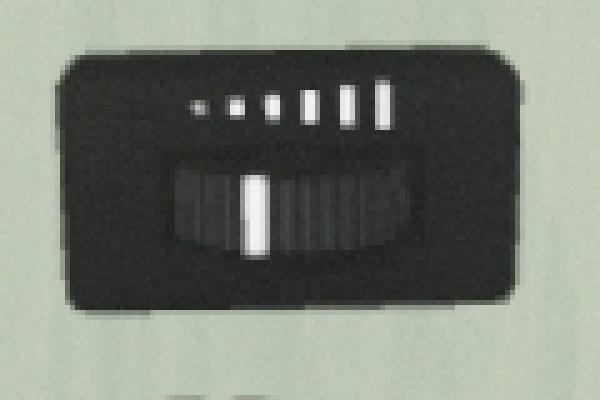

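```bash
python3 - <<'E'
from h import *
for k in range(5):
    t=.3142*k; print(k,proj("wrist",[.442-.024*np.sin(t),-.248,.024+.024*np.cos(t)]).round(1))
print(row([.442+.0,-.248,.021+.002],np.radians(2.6)))
E
```

```text
0 [334.2 194.4]
1 [326.4 193.7]
2 [319.4 192.6]
3 [313.9 191. ]
4 [310.6 189.3]
108.8 1 15.2 0.001 -0 0
```

Emit:
jog_arm(steps="60 1 22.5 0 0 0; 106 1 22.5 0 0 0; 109 1 22.5 0 0 0; 109 1 22.5 0 0 0; 109 1 22.5 0 0 0")

```text
time_s: 12.75
tcp_pos: [0.4484, -0.2472, 0.0218]
ee_rot: [0.706, -0.016, 0.708, 0.017]
force: [-0.2, 0.2, -0.9]
finger_gap: 0.005
```

Emit:
jog_arm(steps="2 0 0 0 0 0; 2 0 0 0 0 0; 2 0 0 0 0 0")

```text
time_s: 13.12
tcp_pos: [0.4497, -0.2472, 0.0207]
ee_rot: [0.707, -0.017, 0.707, 0.016]
force: [2.3, 2.0, 12.4]
finger_gap: 0.008
```

Emit:
jog_arm(steps="0.6 0 -1.5 0 0 0; 0.6 0 -3.5 0 0 0; 0.6 0 -5.5 0 0 0; 0.6 0 -7.5 0 0 0; 0.6 0 -7.5 0 0 0")

```text
time_s: 13.75
tcp_pos: [0.4427, -0.2477, 0.021]
ee_rot: [0.707, -0.017, 0.706, 0.016]
force: [-0.7, 1.3, 15.3]
finger_gap: 0.011
```

```bash
python3 - <<'E'
from h import *
info()
E
```

```text
t 13.75 tcp [ 0.4427 -0.2477  0.021 ] yaw 2.7 F [-0.73  1.3  15.28] M [0.28 0.21 0.02] gap 0.011 j [ 0.57  0.61 -0.25  2.21  0.41  0.36  0.03]
```

Emit:
jog_arm(steps="0.3 0 -2 0 0 0; 0.3 0 -4 0 0 0; 0.3 0 -6 0 0 0; 0.3 0 -8 0 0 0; 0.3 0 -8.3 0 0 0")

```text
time_s: 14.38
tcp_pos: [0.4338, -0.2483, 0.0207]
ee_rot: [0.707, -0.017, 0.707, 0.016]
force: [-1.7, -0.6, 5.5]
finger_gap: 0.006
```

Emit:
jog_arm(steps="-5 0 0 0 0 0; -50 0 0 0 0 0; -110 0 0 0 0 0; -112 0 0 0 0 0; -112 0 0 0 0 0")

```text
time_s: 15.0
tcp_pos: [0.4335, -0.2484, 0.1329]
ee_rot: [0.707, -0.017, 0.706, 0.016]
force: [-0.1, 0.2, 0.0]
finger_gap: 0.001
```

```bash
cat > idx.py <<'E'
from h import *
info()
w=arm.capture("wrist"); p=RT()
P=lambda t:proj("wrist",[.442-.024*np.sin(t),-.248,.024+.024*np.cos(t)],p)
for k in range(8): print(k,P(.3142*k).round(1))
u,v=P(.5).astype(int); g=cv2.cvtColor(w,6)[v-4:v+5,u-40:u+40].mean(0); print(u,[ (u-40+i,int(x)) for i,x in enumerate(g) if x>80])
E
python3 idx.py
```

```text
t 15.0 tcp [ 0.4335 -0.2484  0.1329] yaw 2.6 F [-0.11  0.17  0.02] M [ 0.   -0.04 -0.04] gap 0.001 j [ 0.7   0.43 -0.4   2.14  0.28  0.62  0.15]
0 [327.5 195.6]
1 [319.7 194.9]
2 [312.8 193.8]
3 [307.5 192.2]
4 [304.3 190.5]
5 [303.4 188.8]
6 [304.8 187.3]
7 [308.3 186. ]
315 [(np.int64(275), 195), (np.int64(276), 195), (np.int64(277), 196), (np.int64(278), 196), (np.int64(279), 184), (np.int64(280), 91), (np.int64(304), 150), (np.int64(305), 201), (np.int64(306), 195), (np.int64(307), 103)]
```

Emit:
jog_arm(steps="-20 -10 -45 0 0 0; -20 -10 -45 0 0 0; -20 -10 -45 0 0 0")

```text
time_s: 15.42
tcp_pos: [0.3887, -0.2599, 0.1513]
ee_rot: [0.707, -0.016, 0.707, 0.016]
force: [-0.3, 0.2, -0.1]
finger_gap: 0.007
```

```bash
sed -i 's/P(.5).astype/P(.9).astype/' idx.py; echo 'cv2.imwrite("pics/w7.png",cv2.resize(w[v-40:v+40,u-60:u+60],None,fx=5,fy=5,interpolation=3)); print("bars",[proj("wrist",[.442+s*.046,-.248+.025*q,.03],p).round(1) for s in(-1,1) for q in (-1,1)],u-60,v-40)'>>idx.py; python3 idx.py
```

```text
t 15.43 tcp [ 0.3887 -0.2599  0.1513] yaw 2.6 F [-0.27  0.18 -0.12] M [-0.04 -0.06  0.01] gap 0.007 j [ 0.79  0.37 -0.42  2.19  0.25  0.64  0.24]
0 [370.8 181.9]
1 [363.4 181.3]
2 [356.5 180.3]
3 [350.8 179. ]
4 [347.  177.7]
5 [345.3 176.3]
6 [345.7 175.1]
7 [348.2 174.2]
351 [(np.int64(311), 197), (np.int64(312), 197), (np.int64(313), 197), (np.int64(314), 198), (np.int64(315), 197), (np.int64(316), 195), (np.int64(317), 197), (np.int64(318), 198), (np.int64(319), 197), (np.int64(320), 197), (np.int64(321), 197), (np.int64(322), 195), (np.int64(323), 193), (np.int64(324), 179), (np.int64(349), 106), (np.int64(350), 178), (np.int64(351), 215), (np.int64(352), 193), (np.int64(353), 85)]
bars [array([323.9, 199.1]), array([326.3, 152.9]), array([406.3, 202.9]), array([411.2, 158.3])] 291 139
```

View pics/w7.png

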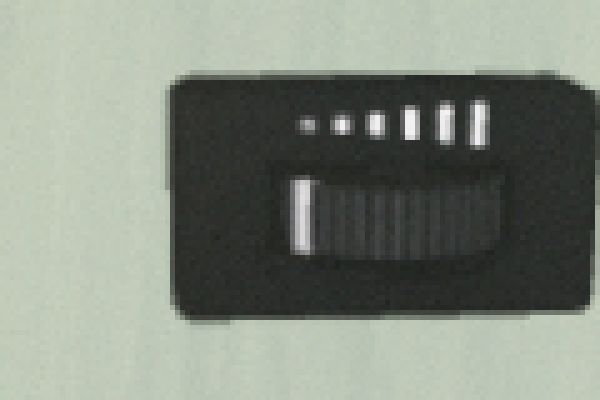

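The index line is at the third-click position (351.2 px measured against 350.8 predicted). Next is a closer view of the shades.

```bash
python3 - <<'E'
from h import *
print(row([.675,-.13,.30],0))
E
```

```text
-148.7 116.3 291.6 0.047 -0 -0
```

Emit:
jog_arm(steps="-60 10 30 0 0 0; -148 116 291 0.047 0 0; -148 116 291 0.047 0 0; -148 116 291 0.047 0 0; -148 116 291 0.047 0 0; -148 116 291 0.047 0 0; -148 116 291 0.047 0 0; -148 116 291 0.047 0 0; -148 116 291 0.047 0 0", fingers=0.1)

```text
time_s: 16.6
tcp_pos: [0.6734, -0.1312, 0.2986]
ee_rot: [0.707, 0.0, 0.708, -0.001]
force: [-0.4, -0.1, -0.1]
finger_gap: 0.553
```

```bash
cat > caps.py <<'E'
from h import *
info(); p=RT()
w=arm.capture("wrist"); cv2.imwrite("pics/wc.png",w)
def cap(seat):
    # top-face mask near the expected place, bright & unsaturated
    u,v=proj("wrist",[*seat,.11],p).astype(int)
    hsv=cv2.cvtColor(w,cv2.COLOR_BGR2HSV)
    m=((hsv[...,2]>215)&(hsv[...,1]<25)).astype(np.uint8)
    n,l,s,c=cv2.connectedComponentsWithStats(m)
    for i in range(1,n):
        if s[i,4]>150 and np.hypot(*(c[i]-[u,v]))<40:
            cn=cv2.findContours((l==i).astype(np.uint8),0,2)[0][0][:,0]
            pts=np.array([onz("wrist",a,b,.11,p)[:2] for a,b in cn])
            r=cv2.minAreaRect((pts*1000).astype(np.float32)); print("pred",u,v,"cent",c[i].round(1),"rect",np.round(r[0],1),np.round(r[1],1),round(r[2],1))
for x in [(.693,.071),(.679,.001),(.675,-.068),(.664,-.138)]: print(x); cap(x)
E
python3 caps.py
```

```text
t 16.6 tcp [ 0.6734 -0.1312  0.2986] yaw -0.1 F [-0.38 -0.07 -0.11] M [-0.08 -0.08 -0.05] gap 0.553 j [ 0.4   0.49 -0.45  1.54  0.23  1.17 -0.1 ]
(0.693, 0.071)
pred 333 19 cent [333.5  16.7] rect [693.2  74.9] [32.4 32.5] 6.3
pred 333 19 cent [324.3  50.7] rect [682.8  28.2] [45.5 19.9] 83.1
(0.679, 0.001)
pred 322 71 cent [324.3  50.7] rect [682.8  28.2] [45.5 19.9] 83.1
(0.675, -0.068)
pred 319 125 cent [316.5 126. ] rect [675.1 -63.7] [112.1  38.2] 76.8
(0.664, -0.138)
pred 310 180 cent [311.4 180.6] rect [ 664.8 -139.2] [32.7 34.6] 4.8
```

View pics/wc.png

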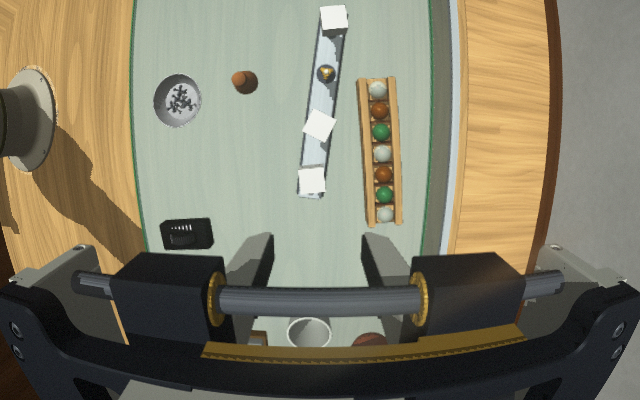

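```bash
cat > near.py <<'E'
from h import *
import sys
def near(X):
    info(); p=RT(); w=arm.capture("wrist")
    hsv=cv2.cvtColor(w,cv2.COLOR_BGR2HSV)
    u,v=proj("wrist",[X[0],X[1],.11],p).astype(int)
    a=hsv[v-3:v+4,u-3:u+4].reshape(-1,3).mean(0); print("hsv",a.round())
    m=((hsv[...,2]>a[2]-14)&(hsv[...,1]<a[1]+14)).astype(np.uint8); m=cv2.morphologyEx(m,cv2.MORPH_OPEN,np.ones((5,5)))
    l=cv2.connectedComponents(m)[1]
    cn=max(cv2.findContours((l==l[v,u]).astype(np.uint8),0,2)[0],key=len)[:,0]
    pts=np.array([onz("wrist",a,b,.11,p)[:2] for a,b in cn])
    r=cv2.minAreaRect((pts*1000).astype(np.float32)); print("rect",np.round(r[0],1),np.round(r[1],1),round(r[2],1))
    return np.array(r[0])/1000,np.radians(r[2])
E
python3 - <<'E'
from h import *
print(row([.665,-.139,.17],np.radians(4.8)))
w=cv2.imread("pics/wc.png");hsv=cv2.cvtColor(w,cv2.COLOR_BGR2HSV);print(hsv[126,318],hsv[180,311],hsv[100,325],hsv[45,328],hsv[155,316])
E
```

```text
128.9 -7.7 -8.3 -0.085 -0.001 0
[ 30   5 241] [ 35   6 239] [ 85  16 213] [ 90  14 221] [ 88  14 220]
```

Emit:
jog_arm(steps="128 -8 -8 -0.08 0 0; 128 -8 -8 -0.08 0 0; 128 -8 -8 -0.08 0 0; 128 -8 -8 -0.08 0 0")

```text
time_s: 17.15
tcp_pos: [0.6663, -0.1395, 0.1727]
ee_rot: [0.707, -0.028, 0.706, 0.027]
force: [0.3, 0.4, 0.9]
finger_gap: 0.55
```

```bash
python3 - <<'E'
from near import *
c,y=near([.665,-.139]); 
print(row([*c,.13],y)); print(row([*c,.045],y))
E
```

```text
t 17.15 tcp [ 0.6663 -0.1395  0.1727] yaw 4.5 F [0.28 0.38 0.92] M [-0.04 -0.09  0.04] gap 0.55 j [ 0.4   0.59 -0.44  1.7   0.3   0.92 -0.08]
hsv [ 38.   6. 239.]
rect [ 664.8 -138.1] [32.2 32. ] 5.3
43.6 1.4 -2.1 -0.015 0.002 0.001
128.6 1.4 -2.3 -0.015 0.002 0.001
```

Emit:
jog_arm(steps="43 1.4 -2.2 -0.015 0 0; 80 1.4 -2.2 -0.015 0 0; 110 1.4 -2.2 -0.015 0 0; 128 1.4 -2.2 -0.015 0 0; 128 1.4 -2.2 -0.015 0 0; 128 1.4 -2.2 -0.015 0 0")

```text
time_s: 17.95
tcp_pos: [0.6662, -0.1381, 0.0473]
ee_rot: [0.708, -0.033, 0.705, 0.033]
force: [0.0, 0.4, -0.3]
finger_gap: 0.547
```

Emit:
jog_arm(steps="0 0 0 0 0 0; 0 0 0 0 0 0; 0 0 0 0 0 0; 0 0 0 0 0 0; 0 0 0 0 0 0; 0 0 0 0 0 0", fingers=-1)

```text
time_s: 18.7
tcp_pos: [0.6667, -0.1382, 0.0481]
ee_rot: [0.708, -0.033, 0.704, 0.032]
force: [-0.2, -0.9, 6.6]
finger_gap: 0.342
```

```bash
python3 - <<'E'
from h import *
info()
cv2.imwrite("pics/sc1.png",cv2.resize(arm.capture("scene")[130:290,200:360],None,fx=3,fy=3,interpolation=3))
E
```

```text
t 18.7 tcp [ 0.6667 -0.1382  0.0481] yaw 5.3 F [-0.23 -0.89  6.63] M [-0.09  0.11  0.01] gap 0.342 j [ 0.36  0.72 -0.38  1.8   0.4   0.69 -0.15]
```

View pics/sc1.png

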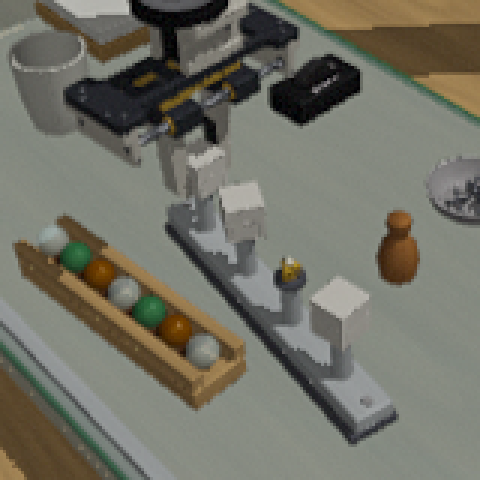

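Emit:
jog_arm(steps="0 0 0 0.15 0 0; -0.4 0 0 0.3 0 0; -0.8 0 0 0.45 0 0; -1.2 0 0 0.3 0 0; -1.6 0 0 0.15 0 0; -2 0 0 0 0 0; -2.4 0 0 -0.15 0 0; -2.8 0 0 -0.3 0 0; -3.2 0 0 -0.45 0 0; -3.6 0 0 -0.3 0 0")

```text
time_s: 20.0
tcp_pos: [0.6672, -0.1381, 0.0512]
ee_rot: [0.696, -0.138, 0.691, 0.138]
force: [1.1, 1.2, -2.2]
finger_gap: 0.344
```

```bash
python3 - <<'E'
from h import *
info()
E
```

```text
t 20.0 tcp [ 0.6672 -0.1381  0.0512] yaw 22.5 F [ 1.14  1.18 -2.15] M [ 0.22 -0.39  0.03] gap 0.344 j [ 0.42  0.73 -0.47  1.79  0.47  0.73  0.08]
```

Emit:
jog_arm(steps="-0.3 0 0 0.15 0 0; -0.8 0 0 0.3 0 0; -1.2 0 0 0.45 0 0; -1.6 0 0 0.6 0 0; -2 0 0 0.7 0 0; -2.4 0 0 0.55 0 0; -2.8 0 0 0.4 0 0; -3.2 0 0 0.25 0 0; -3.6 0 0 0.1 0 0; -4 0 0 -0.05 0 0")

```text
time_s: 21.25
tcp_pos: [0.6673, -0.138, 0.0549]
ee_rot: [0.692, -0.157, 0.687, 0.157]
force: [1.1, 0.3, -4.1]
finger_gap: 0.34
```

Emit:
jog_arm(steps="-0.3 0 0 0.15 0 0; -0.8 0 0 0.3 0 0; -1.2 0 0 0.45 0 0; -1.6 0 0 0.6 0 0; -2 0 0 0.7 0 0; -2.4 0 0 0.55 0 0; -2.8 0 0 0.4 0 0; -3.2 0 0 0.25 0 0; -3.6 0 0 0.1 0 0; -4 0 0 -0.05 0 0")

```text
time_s: 22.5
tcp_pos: [0.6676, -0.138, 0.059]
ee_rot: [0.688, -0.176, 0.682, 0.175]
force: [1.1, -0.4, 0.1]
finger_gap: 0.34
```

```bash
python3 - <<'E'
from h import *
info()
E
```

```text
t 22.5 tcp [ 0.6676 -0.138   0.059 ] yaw 28.8 F [ 1.1  -0.41  0.14] M [ 0.07 -0.35  0.03] gap 0.34 j [ 0.44  0.73 -0.51  1.78  0.5   0.75  0.17]
```

Emit:
jog_arm(steps="-0.4 0 0 0.15 0 0; -0.8 0 0 0.3 0 0; -1.2 0 0 0.45 0 0; -1.6 0 0 0.6 0 0; -2 0 0 0.7 0 0; -2.4 0 0 0.55 0 0; -2.8 0 0 0.4 0 0; -3.2 0 0 0.25 0 0; -3.6 0 0 0.4 0 0; -4 0 0 0.45 0 0")

```text
time_s: 23.75
tcp_pos: [0.6673, -0.1381, 0.0628]
ee_rot: [0.709, -0.017, 0.704, 0.018]
force: [0.0, -0.6, 0.7]
finger_gap: 0.341
```

Emit:
jog_arm(steps="-2 0 0 0 0 0; -5 0 0 0 0 0; -10 0 0 0 0 0; -40 0 0 0 0 0; -80 0 0 0 0 0; -80 0 0 0 0 0")

```text
time_s: 24.5
tcp_pos: [0.6688, -0.1382, 0.1464]
ee_rot: [0.711, -0.017, 0.702, 0.017]
force: [-0.5, 0.2, 0.0]
finger_gap: 0.341
```

```bash
cat > box.py <<'E'
from h import *
info()
t=arm.capture("top"); cv2.imwrite("pics/topb.png",t)
g=cv2.GaussianBlur(cv2.cvtColor(t,6),(3,3),0)
# shift of box patch vs start image
a=cv2.cvtColor(cv2.imread("pics/top0.png"),6)[205:292,168:262]
r=cv2.matchTemplate(cv2.cvtColor(t,6)[150:340,110:330],a,cv2.TM_CCOEFF_NORMED);_,m,_,l=cv2.minMaxLoc(r);print("box match",m,"shift px",l[0]+110-168,l[1]+150-205)
E
python3 box.py; python3 - <<'E'
from h import *
for u,v in [(213.5,220),(253,220),(253,276),(212.5,276.5)]: print(onz("top",u,v,.06).round(4))
print(row([.4475+.038,.2425-.030,.15],np.radians(2)))
E
```

```text
t 24.5 tcp [ 0.6688 -0.1382  0.1464] yaw 2.8 F [-0.53  0.2   0.04] M [-0.07 -0.05  0.02] gap 0.341 j [ 0.4   0.61 -0.44  1.73  0.33  0.86 -0.13]
box match 0.997076690196991 shift px 0 0
[0.5345 0.2984 0.06  ]
[0.5268 0.1797 0.06  ]
[0.3608 0.1856 0.06  ]
[0.3669 0.3043 0.06  ]
-7.1 359.4 -164.5 0.014 0.01 -0
```

```bash
python3 - <<'E'
from h import *
print(row([.4836,.2098,.15],np.radians(-3.3)))
E
```

```text
-7.2 356.8 -166.6 0.107 0.01 -0
```

Emit:
jog_arm(steps="-5 50 -23 0.02 0.01 0; -7 100 -47 0.04 0.01 0; -7 150 -70 0.06 0.01 0; -7 200 -93 0.08 0.01 0; -7 250 -117 0.1 0.01 0; -7 300 -140 0.107 0.01 0; -7 340 -159 0.107 0.01 0; -7 357 -167 0.107 0.01 0; -7 357 -167 0.107 0.01 0")

```text
time_s: 25.68
tcp_pos: [0.4827, 0.2104, 0.1494]
ee_rot: [0.707, 0.02, 0.707, -0.02]
force: [0.2, -0.6, -0.5]
finger_gap: 0.339
```

```bash
python3 box.py; python3 - <<'E'
from h import *
print(row([.4836,.2098,-.008],np.radians(-3.3)))
E
```

```text
t 25.68 tcp [0.4827 0.2104 0.1494] yaw -3.2 F [ 0.21 -0.64 -0.49] M [-0.09 -0.09 -0.01] gap 0.339 j [-0.2   0.44 -0.44  2.06  0.28  0.7  -0.88]
box match 0.37936025857925415 shift px 68 6
157.4 0.8 0.2 -0 -0.001 0.001
```

Emit:
jog_arm(steps="40 0.8 0 0 0 0; 80 0.8 0 0 0 0; 110 0.8 0 0 0 0; 130 0.8 0 0 0 0; 145 0.8 0 0 0 0; 155 0.8 0 0 0 0; 157 0.8 0 0 0 0; 157 0.8 0 0 0 0")

```text
time_s: 26.72
tcp_pos: [0.4837, 0.2098, -0.0072]
ee_rot: [0.707, 0.02, 0.707, -0.021]
force: [0.5, 0.2, 0.2]
finger_gap: 0.34
```

Emit:
jog_arm(steps="0 0 0 0 0 0; 0 0 0 0 0 0; 0 0 0 0 0 0; 0 0 0 0 0 0", fingers=0.0)

```text
time_s: 27.22
tcp_pos: [0.4837, 0.2098, -0.0072]
ee_rot: [0.707, 0.02, 0.707, -0.021]
force: [0.4, -0.1, -0.2]
finger_gap: 0.503
```

Emit:
jog_arm(steps="-20 0 0 0 0 0; -80 0 0 0 0 0; -130 0 0 0 0 0; -190 0 0 0 0 0; -190 0 0 0 0 0; -190 0 0 0 0 0", fingers=0.1)

```text
time_s: 27.98
tcp_pos: [0.4835, 0.2093, 0.1827]
ee_rot: [0.707, 0.02, 0.707, -0.021]
force: [0.4, -0.1, 0.5]
finger_gap: 0.548
```

```bash
python3 - <<'E'
from h import *
info()
cv2.imwrite("pics/wb1.png",arm.capture("wrist")[40:,100:560])
print(row([.675,-.067,.17],np.radians(-25)))
E
```

```text
t 27.98 tcp [0.4835 0.2093 0.1827] yaw -3.3 F [ 0.36 -0.06  0.51] M [-0.03 -0.11  0.01] gap 0.548 j [-0.16  0.4  -0.48  2.03  0.26  0.77 -0.86]
12.1 -264.6 207.6 0.378 -0.001 0.001
```

View pics/wb1.png

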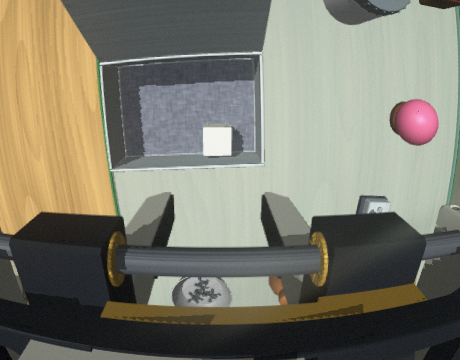

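The first shade lies in the box, at crop (217,140). Next is the middle shade.

Emit:
jog_arm(steps="0 -50 40 0.05 0 0; 0 -100 80 0.1 0 0; 5 -150 120 0.2 0 0; 8 -200 160 0.3 0 0; 10 -240 190 0.37 0 0; 12 -265 208 0.378 0 0; 12 -265 208 0.378 0 0; 12 -265 208 0.378 0 0")

```text
time_s: 29.02
tcp_pos: [0.6743, -0.0661, 0.1685]
ee_rot: [0.689, 0.152, 0.692, -0.153]
force: [-0.5, -0.1, -0.8]
finger_gap: 0.55
```

```bash
python3 - <<'E'
from near import *
c,y=near([.675,-.067]); 
print(plan([*c,.045],y)); print(plan([*c,.045],y+np.pi/2))
E
```

```text
t 29.02 tcp [ 0.6743 -0.0661  0.1685] yaw -24.9 F [-0.51 -0.07 -0.82] M [-0.02 -0.05 -0.01] gap 0.55 j [ 0.22  0.57 -0.32  1.71  0.22  0.9  -0.63]
hsv [ 36.   6. 242.]
rect [673.3 -69. ] [32.7 31.9] 63.6
124.1 -3.3 0.7 -1.544 -0.003 -0.001
124.1 -3.3 0.7 0.027 -0.003 0.002
```

Emit:
jog_arm(steps="43 -3 0.7 0.027 0 0; 80 -3.3 0.7 0.027 0 0; 110 -3.3 0.7 0.027 0 0; 124 -3.3 0.7 0.027 0 0; 124 -3.3 0.7 0.027 0 0; 124 -3.3 0.7 0.027 0 0")

```text
time_s: 29.82
tcp_pos: [0.674, -0.0686, 0.0463]
ee_rot: [0.688, 0.161, 0.689, -0.162]
force: [0.2, -0.1, -0.2]
finger_gap: 0.553
```

Emit:
jog_arm(steps="0 0 0 0 0 0; 0 0 0 0 0 0; 0 0 0 0 0 0; 0 0 0 0 0 0; 0 0 0 0 0 0; 0 0 0 0 0 0", fingers=-1)

```text
time_s: 30.58
tcp_pos: [0.6742, -0.0686, 0.047]
ee_rot: [0.688, 0.161, 0.689, -0.162]
force: [-2.8, 0.7, 6.5]
finger_gap: 0.341
```

Emit:
jog_arm(steps="0 0 0 0.15 0 0; -0.4 0 0 0.3 0 0; -0.8 0 0 0.45 0 0; -1.2 0 0 0.3 0 0; -1.6 0 0 0.15 0 0; -2 0 0 0 0 0; -2.4 0 0 -0.15 0 0; -2.8 0 0 -0.3 0 0; -3.2 0 0 -0.45 0 0; -3.6 0 0 -0.3 0 0")

```text
time_s: 31.82
tcp_pos: [0.6746, -0.0689, 0.0503]
ee_rot: [0.705, 0.057, 0.705, -0.057]
force: [0.8, 1.5, -1.9]
finger_gap: 0.342
```

```bash
python3 - <<'E'
from h import *
info()
E
```

```text
t 31.82 tcp [ 0.6746 -0.0689  0.0503] yaw -9.2 F [ 0.78  1.49 -1.93] M [ 0.24 -0.27  0.06] gap 0.342 j [ 0.24  0.72 -0.36  1.8   0.37  0.7  -0.48]
```

Emit:
jog_arm(steps="-0.3 0 0 0.15 0 0; -0.8 0 0 0.3 0 0; -1.2 0 0 0.45 0 0; -1.6 0 0 0.6 0 0; -2 0 0 0.7 0 0; -2.4 0 0 0.55 0 0; -2.8 0 0 0.4 0 0; -3.2 0 0 0.25 0 0; -3.6 0 0 0.1 0 0; -4 0 0 -0.05 0 0")

```text
time_s: 33.08
tcp_pos: [0.6749, -0.069, 0.0541]
ee_rot: [0.706, 0.038, 0.706, -0.037]
force: [2.5, 0.9, -2.9]
finger_gap: 0.341
```

Emit:
jog_arm(steps="-0.3 0 0 0.15 0 0; -0.8 0 0 0.3 0 0; -1.2 0 0 0.45 0 0; -1.6 0 0 0.6 0 0; -2 0 0 0.7 0 0; -2.4 0 0 0.55 0 0; -2.8 0 0 0.4 0 0; -3.2 0 0 0.25 0 0; -3.6 0 0 0.1 0 0; -4 0 0 -0.05 0 0")

```text
time_s: 34.33
tcp_pos: [0.6751, -0.069, 0.0582]
ee_rot: [0.707, 0.019, 0.707, -0.018]
force: [0.2, 0.2, -0.3]
finger_gap: 0.343
```

Emit:
jog_arm(steps="-0.4 0 0 0.15 0 0; -0.8 0 0 0.3 0 0; -1.2 0 0 0.45 0 0; -1.6 0 0 0.6 0 0; -2 0 0 0.7 0 0; -2.4 0 0 0.55 0 0; -2.8 0 0 0.4 0 0; -3.2 0 0 0.25 0 0; -3.6 0 0 0.4 0 0; -4 0 0 0.45 0 0")

```text
time_s: 35.58
tcp_pos: [0.675, -0.0692, 0.0621]
ee_rot: [0.685, 0.177, 0.685, -0.176]
force: [0.4, -1.0, -0.5]
finger_gap: 0.34
```

Emit:
jog_arm(steps="-2 0 0 0 0 0; -5 0 0 0 0 0; -10 0 0 0 0 0; -40 0 0 0 0 0; -88 0 0 0 0 0; -88 0 0 0 0 0")

```text
time_s: 36.33
tcp_pos: [0.6774, -0.0692, 0.1544]
ee_rot: [0.687, 0.177, 0.682, -0.176]
force: [0.1, 0.2, -0.6]
finger_gap: 0.342
```

```bash
python3 box.py; python3 - <<'E'
from h import *
print(row([.4094,.2442,.15],np.radians(-3.3)))
E
```

```text
t 36.33 tcp [ 0.6774 -0.0692  0.1544] yaw -28.9 F [ 0.14  0.17 -0.57] M [-0.05 -0.05 -0.  ] gap 0.342 j [ 0.22  0.59 -0.31  1.73  0.23  0.86 -0.7 ]
box match 0.9296183586120605 shift px 0 0
1.3 145.5 -385 -0.447 0.004 -0.002
```

Emit:
jog_arm(steps="0 20 -53 -0.06 0 0; 0 41 -108 -0.12 0 0; 0 62 -162 -0.19 0 0; 0 82 -216 -0.25 0 0; 0 103 -270 -0.31 0 0; 0 122 -322 -0.37 0 0; 0 138 -365 -0.43 0 0; 1 145.5 -385 -0.447 0 0; 1 145.5 -385 -0.447 0 0; 1 145.5 -385 -0.447 0 0")

```text
time_s: 37.62
tcp_pos: [0.4098, 0.2432, 0.1497]
ee_rot: [0.708, 0.021, 0.706, -0.021]
force: [-0.4, -0.1, -0.3]
finger_gap: 0.342
```

```bash
python3 - <<'E'
from h import *
info();print(row([.4094,.2442,-.008],np.radians(-3.3)))
E
```

```text
t 37.62 tcp [0.4098 0.2432 0.1497] yaw -3.4 F [-0.35 -0.11 -0.26] M [-0.03 -0.08 -0.07] gap 0.342 j [-0.3   0.38 -0.48  2.17  0.29  0.65 -1.04]
157.7 1 -1 -0.001 0.003 0
```

Emit:
jog_arm(steps="40 1 -1 0 0 0; 80 1 -1 0 0 0; 110 1 -1 0 0 0; 130 1 -1 0 0 0; 145 1 -1 0 0 0; 155 1 -1 0 0 0; 157 1 -1 0 0 0; 157 1 -1 0 0 0")

```text
time_s: 38.62
tcp_pos: [0.4096, 0.244, -0.0071]
ee_rot: [0.708, 0.021, 0.706, -0.021]
force: [-0.0, -0.1, 0.2]
finger_gap: 0.344
```

Emit:
jog_arm(steps="0 0 0 0 0 0; 0 0 0 0 0 0; 0 0 0 0 0 0; 0 0 0 0 0 0", fingers=0.0)

```text
time_s: 39.12
tcp_pos: [0.4097, 0.244, -0.0069]
ee_rot: [0.708, 0.021, 0.705, -0.021]
force: [-0.6, 0.5, 0.8]
finger_gap: 0.5
```

Emit:
jog_arm(steps="-20 0 0 0 0 0; -80 0 0 0 0 0; -130 0 0 0 0 0; -190 0 0 0 0 0; -190 0 0 0 0 0; -190 0 0 0 0 0", fingers=0.1)

```text
time_s: 39.88
tcp_pos: [0.4089, 0.2435, 0.1829]
ee_rot: [0.708, 0.021, 0.705, -0.021]
force: [-0.5, 0.6, 0.2]
finger_gap: 0.551
```

```bash
python3 - <<'E'
from h import *
info(); p=RT(); w=arm.capture("wrist"); cv2.imwrite("pics/wb2.png",w)
hsv=cv2.cvtColor(w,cv2.COLOR_BGR2HSV)
m=((hsv[...,2]>200)&(hsv[...,1]<25)).astype(np.uint8)
n,l,s,c=cv2.connectedComponentsWithStats(m)
for i in range(1,n):
    if 150<s[i,4]<3000: print(c[i].round(),s[i],onz("wrist",*c[i],.037,p).round(3))
print(row([.692,.072,.17],np.radians(6)))
E
```

```text
t 39.88 tcp [0.4089 0.2435 0.1829] yaw -3.4 F [-0.53  0.61  0.19] M [-0.1  -0.04  0.01] gap 0.551 j [-0.24  0.34 -0.55  2.13  0.27  0.73 -1.02]
[622. 123.] [604   0  36 267 996] [0.925 0.326 0.037]
[317. 181.] [303 167  29  29 816] [0.408 0.245 0.037]
[382. 206.] [369 193  28  27 718] [0.484 0.21  0.037]
[295. 324.] [281 318  33  21 318] [0.366 0.046 0.037]
13.2 -154.1 293.2 -0.164 0.003 0.001
```

Both are in the box at the intended spots. Now the last shade.

Emit:
jog_arm(steps="0 -25 48 -0.03 0 0; 2 -52 98 -0.06 0 0; 5 -80 150 -0.09 0 0; 8 -106 200 -0.12 0 0; 12 -132 250 -0.15 0 0; 13 -154 293 -0.164 0 0; 13 -154 293 -0.164 0 0; 13 -154 293 -0.164 0 0")

```text
time_s: 40.92
tcp_pos: [0.6905, 0.0729, 0.1681]
ee_rot: [0.706, -0.037, 0.706, 0.037]
force: [-1.0, 1.2, 0.3]
finger_gap: 0.55
```

```bash
python3 - <<'E'
from near import *
c,y=near([.692,.072]); 
print(plan([*c,.045],y))
E
```

```text
t 40.92 tcp [0.6905 0.0729 0.1681] yaw 6.0 F [-1.02  1.24  0.3 ] M [ 0.01 -0.05  0.04] gap 0.55 j [ 0.13  0.62 -0.5   1.67  0.35  0.95 -0.4 ]
hsv [ 39.   7. 236.]
rect [692.4  69.7] [31.1 32.7] 7.1
123.8 -3.8 1.7 -0.018 -0 0.001
```

Emit:
jog_arm(steps="43 -3.5 1.7 -0.018 0 0; 80 -3.5 1.7 -0.018 0 0; 110 -3.5 1.7 -0.018 0 0; 123 -3.5 1.7 -0.018 0 0; 123 -3.5 1.7 -0.018 0 0; 123 -3.5 1.7 -0.018 0 0")

```text
time_s: 41.72
tcp_pos: [0.693, 0.0706, 0.0472]
ee_rot: [0.706, -0.044, 0.705, 0.044]
force: [0.7, -0.6, -0.6]
finger_gap: 0.551
```

Emit:
jog_arm(steps="0 0 0 0 0 0; 0 0 0 0 0 0; 0 0 0 0 0 0; 0 0 0 0 0 0; 0 0 0 0 0 0; 0 0 0 0 0 0", fingers=-1)

```text
time_s: 42.48
tcp_pos: [0.6938, 0.0706, 0.048]
ee_rot: [0.707, -0.044, 0.705, 0.044]
force: [1.3, 0.2, 5.4]
finger_gap: 0.338
```

Emit:
jog_arm(steps="0 0 0 0.15 0 0; -0.4 0 0 0.3 0 0; -0.8 0 0 0.45 0 0; -1.2 0 0 0.3 0 0; -1.6 0 0 0.15 0 0; -2 0 0 0 0 0; -2.4 0 0 -0.15 0 0; -2.8 0 0 -0.3 0 0; -3.2 0 0 -0.45 0 0; -3.6 0 0 -0.3 0 0")

```text
time_s: 43.72
tcp_pos: [0.6943, 0.0707, 0.0511]
ee_rot: [0.693, -0.149, 0.69, 0.149]
force: [1.6, 1.0, -1.6]
finger_gap: 0.343
```

```bash
python3 - <<'E'
from h import *
info()
E
```

```text
t 43.73 tcp [0.6943 0.0707 0.0511] yaw 24.3 F [ 1.6   1.02 -1.61] M [ 0.27 -0.52  0.03] gap 0.343 j [ 0.14  0.76 -0.53  1.74  0.52  0.78 -0.22]
```

Emit:
jog_arm(steps="-0.3 0 0 0.15 0 0; -0.8 0 0 0.3 0 0; -1.2 0 0 0.45 0 0; -1.6 0 0 0.6 0 0; -2 0 0 0.7 0 0; -2.4 0 0 0.55 0 0; -2.8 0 0 0.4 0 0; -3.2 0 0 0.25 0 0; -3.6 0 0 0.1 0 0; -4 0 0 -0.05 0 0")

```text
time_s: 44.98
tcp_pos: [0.6945, 0.0708, 0.0547]
ee_rot: [0.688, -0.167, 0.685, 0.168]
force: [3.8, 0.8, -2.8]
finger_gap: 0.341
```

Emit:
jog_arm(steps="-0.3 0 0 0.15 0 0; -0.8 0 0 0.3 0 0; -1.2 0 0 0.45 0 0; -1.6 0 0 0.6 0 0; -2 0 0 0.7 0 0; -2.4 0 0 0.55 0 0; -2.8 0 0 0.4 0 0; -3.2 0 0 0.25 0 0; -3.6 0 0 0.1 0 0; -4 0 0 -0.05 0 0")

```text
time_s: 46.22
tcp_pos: [0.6947, 0.0709, 0.0587]
ee_rot: [0.684, -0.186, 0.68, 0.187]
force: [1.2, 0.2, 0.8]
finger_gap: 0.342
```

Emit:
jog_arm(steps="-0.4 0 0 0.15 0 0; -0.8 0 0 0.3 0 0; -1.2 0 0 0.45 0 0; -1.6 0 0 0.6 0 0; -2 0 0 0.7 0 0; -2.4 0 0 0.55 0 0; -2.8 0 0 0.4 0 0; -3.2 0 0 0.25 0 0; -3.6 0 0 0.4 0 0; -4 0 0 0.45 0 0")

```text
time_s: 47.48
tcp_pos: [0.6942, 0.0705, 0.0623]
ee_rot: [0.708, -0.028, 0.705, 0.029]
force: [0.6, -0.1, 0.0]
finger_gap: 0.341
```

Emit:
jog_arm(steps="-2 0 0 0 0 0; -5 0 0 0 0 0; -10 0 0 0 0 0; -40 0 0 0 0 0; -88 0 0 0 0 0; -88 0 0 0 0 0")

```text
time_s: 48.22
tcp_pos: [0.6962, 0.0713, 0.1547]
ee_rot: [0.71, -0.028, 0.703, 0.029]
force: [0.2, -1.0, -0.4]
finger_gap: 0.34
```

```bash
python3 box.py; python3 - <<'E'
from h import *
print(row([.4865,.2590,.15],np.radians(-3.3)))
E
```

```text
t 48.23 tcp [0.6962 0.0713 0.1547] yaw 4.6 F [ 0.24 -1.05 -0.43] M [-0.04 -0.11 -0.03] gap 0.34 j [ 0.13  0.64 -0.51  1.67  0.37  0.92 -0.44]
box match 0.8616581559181213 shift px 0 0
1.4 204.5 -192.7 0.138 0.007 -0.002
```

Emit:
jog_arm(steps="0 36 -34 0.03 0 0; 0 73 -69 0.06 0 0; 0 110 -104 0.09 0 0; 0 147 -139 0.12 0 0; 1 180 -170 0.138 0 0; 1 204 -192.5 0.138 0.005 0; 1 204 -192.5 0.138 0.005 0; 1 204 -192.5 0.138 0.005 0")

```text
time_s: 49.28
tcp_pos: [0.487, 0.2577, 0.1499]
ee_rot: [0.707, 0.021, 0.706, -0.02]
force: [0.3, -0.2, 0.1]
finger_gap: 0.343
```

```bash
python3 - <<'E'
from h import *
info();print(row([.4865,.2590,-.008],np.radians(-3.3)))
E
```

```text
t 49.27 tcp [0.487  0.2577 0.1499] yaw -3.3 F [ 0.26 -0.23  0.05] M [-0.09 -0.03 -0.  ] gap 0.343 j [-0.24  0.47 -0.49  2.01  0.33  0.73 -0.99]
157.9 1.1 -0.8 -0 0.001 -0.001
```

Emit:
jog_arm(steps="40 1 -1 0 0 0; 80 1 -1 0 0 0; 110 1 -1 0 0 0; 130 1 -1 0 0 0; 145 1 -1 0 0 0; 155 1 -1 0 0 0; 157 1 -1 0 0 0; 157 1 -1 0 0 0")

```text
time_s: 50.28
tcp_pos: [0.4866, 0.259, -0.0068]
ee_rot: [0.707, 0.021, 0.706, -0.02]
force: [0.0, 0.2, -0.9]
finger_gap: 0.343
```

Emit:
jog_arm(steps="0 0 0 0 0 0; 0 0 0 0 0 0; 0 0 0 0 0 0; 0 0 0 0 0 0", fingers=0.0)

```text
time_s: 50.78
tcp_pos: [0.4866, 0.259, -0.0067]
ee_rot: [0.708, 0.021, 0.706, -0.02]
force: [0.0, -0.2, 0.3]
finger_gap: 0.499
```

Emit:
jog_arm(steps="-20 0 0 0 0 0; -80 0 0 0 0 0; -130 0 0 0 0 0; -190 0 0 0 0 0; -190 0 0 0 0 0; -190 0 0 0 0 0")

```text
time_s: 51.52
tcp_pos: [0.4861, 0.2582, 0.1831]
ee_rot: [0.708, 0.021, 0.706, -0.02]
force: [0.6, -0.9, -0.7]
finger_gap: 0.5
```

```bash
python3 - <<'E'
from h import *
info(); p=RT(); w=arm.capture("wrist"); cv2.imwrite("pics/wb3.png",w[20:280,120:560])
hsv=cv2.cvtColor(w,cv2.COLOR_BGR2HSV)
m=((hsv[...,2]>200)&(hsv[...,1]<25)).astype(np.uint8)
n,l,s,c=cv2.connectedComponentsWithStats(m)
for i in range(1,n):
    if 150<s[i,4]<3000: print(c[i].round(),s[i],onz("wrist",*c[i],.037,p).round(3))
E
```

```text
t 51.52 tcp [0.4861 0.2582 0.1831] yaw -3.3 F [ 0.56 -0.95 -0.71] M [-0.04 -0.04 -0.03] gap 0.5 j [-0.21  0.43 -0.53  1.98  0.3   0.81 -0.97]
[231.  14.] [223   0  16  30 212] [0.398 0.464 0.037]
[495.  22.] [480   0  35  49 569] [0.722 0.456 0.037]
[595. 128.] [ 580    0   23  260 1165] [0.917 0.326 0.037]
[186.  74.] [149  66  72  17 315] [0.34  0.399 0.037]
[283. 144.] [201 140 160  11 249] [0.45  0.305 0.037]
[317. 181.] [303 167  29  29 805] [0.485 0.259 0.037]
[251. 197.] [237 184  29  28 722] [0.407 0.245 0.037]
[317. 222.] [298 209  33  27 718] [0.482 0.21  0.037]
[228. 253.] [214 241  28  23 153] [0.368 0.175 0.037]
[516. 314.] [509 301  16  30 156] [0.797 0.026 0.037]
[286. 329.] [ 254  317   82   29 1366] [0.43  0.053 0.037]
```

View pics/wb3.png

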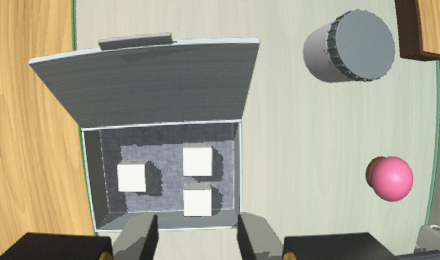

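```bash
python3 - <<'E'
from h import *
print(row([.46,.26,.24],np.radians(-3.3)),row([.46,.44,.24],np.radians(-3.3)),row([.46,.44,.123],np.radians(-3.3)),sep="\n")
E
```

```text
-57.7 0.5 -25.7 -0 0.001 -0
-57.7 180.2 -36.2 -0 0.001 -0
59.3 180.1 -36.3 -0 0.001 -0
```

Emit:
jog_arm(steps="-57 0.5 -25 0 0 0; -57 50 -28 0 0 0; -57 100 -31 0 0 0; -57 150 -34 0 0 0; -57 180 -36 0 0 0; -57 180 -36 0 0 0; -20 180 -36 0 0 0; 20 180 -36 0 0 0; 59 180 -36 0 0 0; 59 180 -36 0 0 0", fingers=-1)

```text
time_s: 52.82
tcp_pos: [0.459, 0.4367, 0.1198]
ee_rot: [0.705, 0.019, 0.708, -0.023]
force: [0.1, 0.3, 0.8]
finger_gap: 0.003
```

```bash
python3 - <<'E'
from h import *
info();print(row([.46,.34,.123],np.radians(-3.3)));print(row([.46,.28,.123],np.radians(-3.3)))
E
```

```text
t 52.83 tcp [0.459  0.4367 0.1198] yaw -3.4 F [0.05 0.29 0.78] M [-0.01 -0.06 -0.03] gap 0.003 j [-0.52  0.61 -0.5   1.85  0.39  0.8  -1.29]
-2.7 -96.5 6.7 -0.001 -0.004 0.006
-2.4 -156.4 10.2 -0.001 -0.004 0.006
```

Emit:
jog_arm(steps="-3 -15 1 0 0 0; -3 -30 2 0 0 0; -3 -45 3 0 0 0; -3 -60 4 0 0 0; -3 -72 5 0 0 0; -3 -84 6 0 0 0; -3 -96 7 0 0 0; -3 -108 8 0 0 0; -3 -118 8 0 0 0")

```text
time_s: 53.95
tcp_pos: [0.4602, 0.3176, 0.1233]
ee_rot: [0.705, 0.019, 0.708, -0.023]
force: [0.4, 1.5, 0.9]
finger_gap: 0.005
```

Emit:
jog_arm(steps="0 -8 0.5 0 0 0; 0 -16 1 0 0 0; 0 -24 1.5 0 0 0; 0 -32 2 0 0 0; 0 -40 2.5 0 0 0; 0 -40 2.5 0 0 0")

```text
time_s: 54.7
tcp_pos: [0.4604, 0.2765, 0.1235]
ee_rot: [0.705, 0.019, 0.708, -0.023]
force: [-1.0, 0.3, 0.3]
finger_gap: 0.004
```

Emit:
jog_arm(steps="-60 0 0 0 0 0; -120 0 0 0 0 0; -120 0 0 0 0 0; -120 0 0 0 0 0; -120 0 0 0 0 0; -120 0 0 0 0 0; -120 0 0 0 0 0; -120 0 0 0 0 0; -120 0 0 0 0 0; -120 0 0 0 0 0")

```text
time_s: 55.95
tcp_pos: [0.4609, 0.2773, 0.2435]
ee_rot: [0.705, 0.019, 0.708, -0.023]
force: [-0.5, 0.2, -0.0]
finger_gap: 0.003
```

Emit:
jog_arm(steps="-40 30 100 0 0 0; -40 60 150 0 0 0; -40 60 200 0 0 0; -40 60 200 0 0 0; -40 60 200 0 0 0; -40 60 200 0 0 0; -40 60 200 0 0 0; -40 60 200 0 0 0; -40 60 200 0 0 0; -40 60 200 0 0 0")

```text
time_s: 57.2
tcp_pos: [0.6642, 0.3255, 0.2826]
ee_rot: [0.705, 0.019, 0.708, -0.023]
force: [0.2, 0.7, 0.5]
finger_gap: 0.005
```

```bash
python3 - <<'E'
from h import *
info()
t=arm.capture("top");s=arm.capture("scene")
o=np.zeros((600,800,3),np.uint8)
o[:300,:800]=cv2.resize(t[110:290,120:520],(667,300)).copy() if 0 else np.pad(cv2.resize(t[110:290,120:520],(667,300)),((0,0),(0,133),(0,0)))
o[300:600,:600]=cv2.resize(s[130:330,180:580],(600,300))
cv2.imwrite("pics/end.png",o)
E
```

```text
t 57.2 tcp [0.6642 0.3255 0.2826] yaw -3.4 F [0.23 0.65 0.46] M [ 0.   -0.14  0.04] gap 0.005 j [-0.22  0.59 -0.55  1.42  0.32  1.23 -0.86]
```

View pics/end.png

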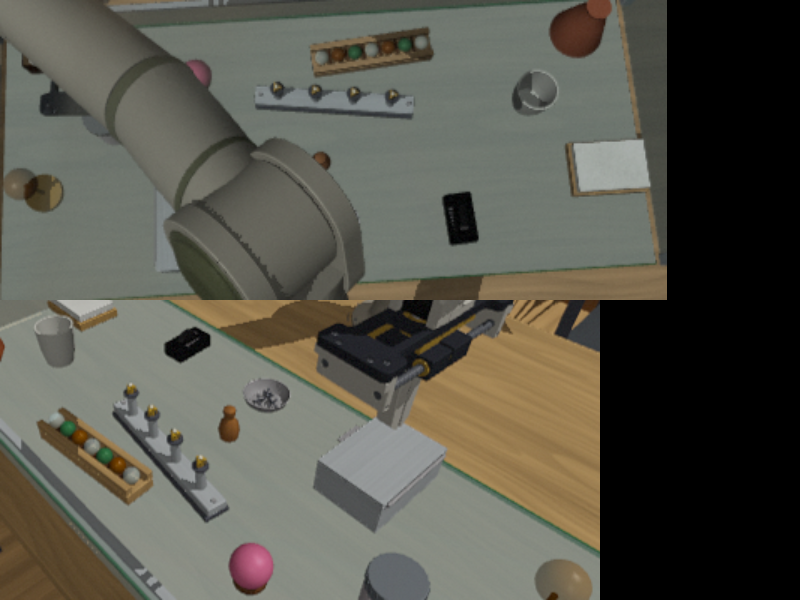

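Emit:
jog_arm(steps="0 0 0 0 0 0; 0 0 0 0 0 0; 0 0 0 0 0 0; 0 0 0 0 0 0; 0 0 0 0 0 0; 0 0 0 0 0 0; 0 0 0 0 0 0; 0 0 0 0 0 0")

```text
time_s: 58.3
tcp_pos: [0.6642, 0.3255, 0.2825]
ee_rot: [0.705, 0.019, 0.708, -0.023]
force: [-0.2, -0.1, 0.2]
finger_gap: 0.008
```

```bash
python3 -c "
from h import *
info();arm.job_done()"
```

```text
t 58.3 tcp [0.6642 0.3255 0.2825] yaw -3.4 F [-0.21 -0.07  0.16] M [ 0.05 -0.05 -0.03] gap 0.008 j [-0.22  0.6  -0.55  1.42  0.32  1.23 -0.86]
the job is handed in; nothing more can be done
```

The job is done and handed in at 58.3 s. The dimmer is three clicks down, all three shades that were there are in the aluminium box, and the lid is shut.

- **Dimmer:** the first roll lost pressure and gave only one click, so I rolled two more. The white index line then measured 351.2 px against 350.8 px predicted for the third click. I did not measure it again at the end, but nothing touched it after that.
- **Shades:** each came off by twisting while pulling up, and the pulls I read were about 4 N or less, under the rail's 6 N weight. The last box picture showed all three on the floor of the box.
- **End state:** the last pictures show the lid flat on the box, four bare stems, and the rail sitting on its foot. The things in view had not visibly moved, but I only judged that by eye. I also judged lid and rail only from pictures, as the joint values cannot be read.
- **Disagreement:** the fingers end about 27 mm behind the stated TCP. I saw this when they touched the thumbwheel and in the camera views, and I allowed for it in every grasp and release.

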